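# Lower the thermometer probe through the port of the test kiln

## Robot

A 7-joint arm with a two-finger parallel gripper is mounted at the origin on the work surface. World frame = base frame: x ahead of the robot, y to its left, z up, the work surface at z = 0. Lengths are in m, angles in degrees, forces in N, time in s.
With the tool pointing down it reaches from about 0.4 to 0.85 m from the base axis. Payload 4.5 kg.
Tool frame: the origin (TCP) lies midway between the tips of the shut fingers; the grasp point (between the pads) lies 19 mm behind it; z points along the fingers, y is the line along which they close (so a half turn about z gives the same grasp; the last joint's range is limited). The gripper opens to 85 mm and grips with 20 to 120 N. Pads are 22 mm wide; open, the fingers measure 114 mm over their backs; the gripper's body (76 mm by 85 mm) begins 54 mm behind the grasp point. The pads swing forward as they close: fully open they stand 13 mm farther back than shut.
Start: joints at [66.165, 39.483, -11.15, 89.685, 9.013, 51.709, -12.324], TCP at [0.272, -0.563, 0.191] pointing down, gripper open.
Joint ranges: [-172.22, 172.22], [-26.19, 119.32], [-84.43, 86.54], [7.71, 146.69], [-57.33, 237.33], [2.42, 119.75], [-152.13, 152.13]. Speed limits (degrees/s): [147.25, 147.25, 180, 180, 180, 180, 180].

## Interface

Orientations are given as a 3x3 rotation matrix whose columns are the frame's x, y, z axes.
In Python, from workcell import robot, snapshot, camera_model gives the robot as it stands.
- The arm moves only by the tool apply_moves, never from a script. Its argument "series" is a list of rows, each an object of numbers: "tx", "ty", "tz": the shift along the tool's x, y, z in units of 25 mm (1.0 is 25 mm); "rx", "ry", "rz": the turn, a rotation vector about the tool's x, y, z in rad; "jaw": the closure, from -1 (fully open) to 1 (shut). In form: [{"tx": .., "ty": .., "tz": .., "rx": .., "ry": .., "rz": .., "jaw": ..}, ...]. A call has exactly 10 rows; each row shifts and turns the commanded pose from where the row before left it, along the tool's axes as they then stand; what a row does not reach is not made up. A row lasts 1/12 s, in which the tool goes at most 41.7 mm and 7.16 degrees, less where a joint would pass 70% of its speed; a pose out of reach is approached as far as the arm can. A call is refused whole if a number of a shift passes 1 or a number of a turn 0.125, either way. A call with a gripper value outside its range is refused whole. The fingers move at their own pace and stop on an object; "squeeze" is the grip in N (left out, the last holds). Time passes only in rows, so rows that do not move let the fingers close, or fill a call up. It gives the time, the measured TCP pose, the force, the opening and the grip force at its end, in the units of the state.
- robot.state(): the state, without advancing time (a new reading comes with each control period).
- snapshot(name): name is "side" or "top"; returns (picture, depth): 480x640x3 uint8, red, green, blue; 480x640 float32, m along the optical axis (not along the pixel's ray), 0 where there is no reading.
- camera_model(name): a dict with "K" (3x3 intrinsics, pixels), "T" (4x4, takes a point from camera to world coordinates). Camera axes: x right, y down, z forward; pixel columns grow to the right and rows downward; lengths in m; the calibration is good to about 2 mm. A picture is of the moment at which its call begins. camera_model takes no time and is no camera call.
- robot.sign_off(): hands the job in; it is judged then, once.
The state is a dict: "time_s": time; "qpos": joint angles; "joint_vel": joint speeds; "joint_torque": joint torques, N m; "ee_pos": TCP position; "eef_rot": TCP orientation; "contact_force": force on the tool from outside, world axes, zero at the start; "torque": the same for the moment, N m; "grip_width": finger opening in m; "grip_force": force on a finger pad.
Only numpy, scipy, OpenCV 4.12 (cv2) and the standard library are available. Lean on these libraries where they do the work, as an engineer would, in place of code of your own. Each camera call takes 0.05 s, during which the arm holds its last target. There are 200 camera calls.

## Task

Take the ceramic plug out of the port in the lid of the small test kiln and put it down in the wooden tray, without dropping it. Then lift the thermometer probe out of its stand by its handle and lower it upright through the open port until the dark band round its rod is level with the mouth of the port, never letting it touch the kiln. Finish while still holding it there, still and centred in the port, and leave the bowl, jar and wooden block alone.

Things in the scene. Friction and masses are not known exactly. Their poses are not given: they have to be found in the camera images.
- kiln: Small fixed test kiln: steel case 200 x 200 mm, firebrick lid (not opened here) with its top 145 mm above the bench. Origin: on the bench under the case's centre; x, y along its sides. Grey control panel on the -x side; dark lid handle along y at x = +70 mm, 100 mm long, top at 173 mm. The port is in a 50 x 50 mm terracotta block at x = -45, y = +30 mm, rising 10 mm above the lid.
- port (a point): Centre of the port's mouth, 155 mm above the bench, in the top of the port block: an upright round bore 20 mm in diameter (1 mm chamfer), 40 mm deep, open below into the empty chamber (floor over 100 mm under the mouth). z up; x and y as the kiln's. The plug sits in it at the start.
- plug: White ceramic port plug, loose, 40 to 80 g: a round head 30 mm in diameter and 30 mm high (z = 0 to 30 mm) over a tapered stem 25 mm long (16 to 13 mm in diameter). Origin: centre of the head's underside, which rests on the port's mouth at the start; z up. Pulls straight up freely.
- plug_mid (a point): Point on the plug's axis, 10 mm above its origin, inside the head.
- tray: Fixed square wooden tray, 130 x 130 mm outside, walls 6 mm thick, 18 mm high, floor about 6 mm thick, open on top, for the plug. Origin: centre of its underside, on the bench; x and y along its sides.
- stand: Fixed wooden stand: a block 60 x 60 mm on a foot 90 x 90 mm, its top 108 mm above the bench, with an upright hole 14 mm in diameter in which the probe's rod hangs. Origin: centre of its underside, on the bench. Stand and tray are on either side of the kiln, and may change sides.
- probe: Thermometer probe, loose, 100 to 200 g, round, upright in the stand at the start. Origin: tip of the rod; z up along it. Steel rod 8 mm in diameter, z = 0 to 90 mm, bevelled tip; steel flange 34 mm in diameter, z = 90 to 96 mm, resting on the stand (tip then 18 mm above the bench); grey handle 26 mm in diameter, z = 96 to 146 mm; 4 mm cap.
- probe_tip (a point): Tip of the probe's rod (the probe's origin).
- probe_band (a point): Centre of the dark band (4 mm wide) round the probe's rod, on its axis, 50 mm above the tip.
- bowl: Terracotta bowl, 100 mm across, 50 mm high; to be left alone. Origin: centre of its underside.
- jar: Glass jar with a white cap, 60 mm across, 85 mm high; to be left alone. Origin: centre of its underside.
- block: Loose pale wooden block, 50 x 90 x 30 mm high; to be left alone. Origin: centre of its underside.
Things that resemble listed ones, but are neither listed nor needed, are in the scene too. Of the things that look like the plug, the smallest one is meant. What is meant by the probe is not yellow, and is the larger of those in its own colour.

How it is judged (in metres and radians):
On the way, in this order (a step that is already met when the one before it is completed fails the run):
1. the plug lies let go in the tray (x of plug_mid in the frame of tray between -0.058 and 0.058 m and y of plug_mid in the frame of tray between -0.058 and 0.058 m and height (world z) of plug_mid below 0.055 m and contact force between plug and the fingers below 0.05 N and linear speed of plug below 0.05 m/s), for 0.2 s.
2. the probe is lifted out of the stand, its tip above the kiln's port (height (world z) of probe_tip above 0.157 m and contact force between probe and the fingers above 1 N), for 0.1 s.
At the end, for the whole second after the job is handed in: The probe is held still in the fingers, upright within 4.5 degrees, band within 7 mm of the port mouth's height, rod within 4 mm of the bore's axis there and 4.5 mm at the tip, not touching the kiln; the plug lies let go, at rest, in the tray (all of step 1 and z of probe_band in the frame of port between -0.007 and 0.007 m and horizontal distance between probe_band and port below 0.004 m and horizontal distance between probe_tip and port below 0.0045 m and angle between probe's own z axis and vertical below 0.08 rad and contact force between probe and the fingers above 1 N and contact force between probe and kiln below 0.1 N and linear speed of probe below 0.02 m/s); the arm keeps its last pose, push and grip.
It fails at once if the probe touches the kiln or its bore (contact force between probe and kiln above 0.3 N).
It fails at once if the plug is dropped or thrown (falls more than about 35 mm) (contact force between plug and the fingers below 0.05 N and linear speed of plug above 0.85 m/s).
It fails at once if the bowl is pushed away or upset (distance of bowl from where it was at the start of the episode above 0.03 m or angle between bowl's own z axis and vertical above 0.4 rad).
It fails at once if the jar is pushed away or upset (distance of jar from where it was at the start of the episode above 0.03 m or angle between jar's own z axis and vertical above 0.4 rad).
It fails at once if the block is pushed away or upset (distance of block from where it was at the start of the episode above 0.03 m or angle between block's own z axis and vertical above 0.4 rad).
It also fails if it takes over 56 s, if anything falls off the work surface, if the arm or the gripper's body presses on something with over 40 N, if the wrist force passes 120 N, or if a joint passes its speed limit or range.

## Working session

There is one attempt and no reset: what is moved stays moved. The work goes in short steps, Python scripts to look and compute and a tool call to move; the robot and the scene stay as the last step left them, time stands still between calls to the robot, and variables do not carry over. Pictures are saved under pics/ and viewed, at most 10 in all, crops included, and the job is handed in when it is done.

Besides the shell and the picture viewer there is one more tool, called after "Call:" by a JSON object that holds its "fn" and its "kwargs". apply_moves: Moves the arm, as the interface text tells. Its arguments: {"type":"object","properties":{"series":{"type":"array"},"squeeze":{"type":"number"}},"required":["series"]}

```bash
mkdir -p pics; python3 - <<'E'
from workcell import robot, snapshot, camera_model
import cv2,numpy as np
for n in("side","top"):
    p,d=snapshot(n); cv2.imwrite(f"pics/{n}0.png",p[:,:,::-1]); np.save(f"{n}0.npy",d)
    m=camera_model(n); print(n,np.round(m["K"],1).tolist(),np.round(m["T"],3).tolist(),(d>0).mean())
s=robot.state();print(s)
E
```

```text
side [[557.3, 0.0, 318.4], [0.0, 557.3, 246.9], [0.0, 0.0, 1.0]] [[-0.967, -0.144, 0.209, 0.332], [-0.253, 0.503, -0.826, 0.91], [0.014, -0.852, -0.523, 0.699], [0.0, 0.0, 0.0, 1.0]] 0.9960514322916667
top [[593.9, 0.0, 312.6], [0.0, 593.9, 241.7], [0.0, 0.0, 1.0]] [[0.005, -0.983, 0.182, 0.325], [-1.0, -0.002, 0.019, -0.045], [-0.018, -0.182, -0.983, 1.378], [0.0, 0.0, 0.0, 1.0]] 0.9959016927083333
{'time_s': 0.1, 'qpos': array([ 66.16630202,  39.52863534, -11.14555727,  89.7396873 ,
         9.01370558,  51.71043698, -12.32345886]), 'joint_vel': array([-0.00319238,  0.01275576,  0.00281606, -0.16918065,  0.0254891 ,
        0.04067536,  0.03361056]), 'joint_torque': array([-2.80005508e-03, -5.40603590e+01, -1.27102498e+00, -1.58986688e+01,
        9.45221371e-03,  4.40657997e-03, -1.02757159e-05]), 'ee_pos': array([ 0.27139215, -0.56226722,  0.19055808]), 'eef_rot': array([[ 9.00496513e-01,  4.34862390e-01, -8.54835484e-04],
       [ 4.34863209e-01, -9.00495346e-01,  1.45665178e-03],
       [-1.36332301e-04, -1.68344635e-03, -9.99998574e-01]]), 'contact_force': array([-0.07306482,  0.36834873, -0.14262957]), 'torque': array([-0.00357816,  0.01807634,  0.00419813]), 'grip_force': 0.0, 'grip_width': 0.08533088127813458}
```

View pics/side0.png

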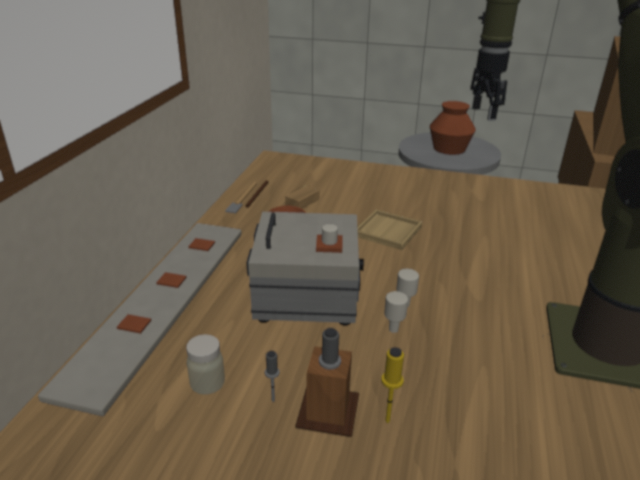

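View pics/top0.png

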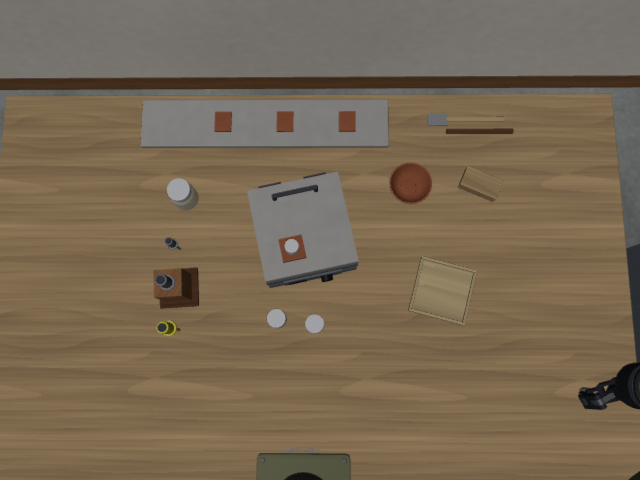

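The side view shows the kiln at about (305,265), with the plug in its port block at (330,238). The probe is in its stand at (330,345), and there are decoys: a small grey probe at (272,365), a yellow one at (393,370), and two white plugs at (397,305) and (408,283). In the top view the plug is at (291,246), the stand and probe at (165,283), the tray at (443,291), the jar at (180,192), the bowl at (411,183) and the block at (480,184).

```bash
cat > h.py <<'E'
from workcell import robot, snapshot, camera_model
import cv2,numpy as np
CM={n:camera_model(n) for n in("side","top")}
def dirs(n,uv):
    K,T=CM[n]["K"],CM[n]["T"]; uv=np.atleast_2d(np.asarray(uv,float))
    c=np.c_[(uv-[K[0][2],K[1][2]])/[K[0][0],K[1][1]],np.ones(len(uv))]
    return T[:3,3],c@np.asarray(T)[:3,:3].T
def ray(n,uv,z):
    o,d=dirs(n,uv); return o+d*((z-o[2])/d[:,2])[:,None]
def tri(a,b):   # a: side pixel, b: top pixel
    A=np.zeros((3,3));r=np.zeros(3);L=[]
    for n,uv in(("side",a),("top",b)):
        o,d=dirs(n,uv);d=d[0]/np.linalg.norm(d);P=np.eye(3)-np.outer(d,d);A+=P;r+=P@o;L.append((o,P))
    x=np.linalg.solve(A,r); return x,max(np.linalg.norm(P@(x-o)) for o,P in L)
def cloud(n,d):
    v,u=np.mgrid[:480,:640]; o,q=dirs(n,np.c_[u.ravel(),v.ravel()])
    return (o+q*d.reshape(-1,1)).reshape(480,640,3)
def blob(mask,box):   # pixels of the largest blob in box u0,v0,u1,v1
    m=np.zeros(mask.shape,np.uint8);u0,v0,u1,v1=box;m[v0:v1,u0:u1]=mask[v0:v1,u0:u1]
    k,l,s,c=cv2.connectedComponentsWithStats(m)
    if k<2: return np.zeros((0,2))
    i=1+s[1:,4].argmax(); v,u=np.nonzero(l==i); return np.c_[u,v].astype(float)
def mid(p): return cv2.minAreaRect(cv2.convexHull(p.astype(np.float32)))
E
python3 - <<'E'
from h import *
I={n:cv2.cvtColor(cv2.imread(f"pics/{n}0.png"),cv2.COLOR_BGR2HSV) for n in CM}
C={n:cloud(n,np.load(n+"0.npy")) for n in CM}
np.set_printoptions(precision=4,suppress=True)
B={"side":dict(plug=(312,220,350,240),block=(310,228,350,256),probe=(318,325,345,362),stand=(295,345,362,435)),
   "top":dict(plug=(276,232,308,262),block=(272,228,314,268),probe=(150,270,180,295),stand=(145,262,205,312))}
R={}
for n in CM:
    H,S,V=[I[n][...,i] for i in range(3)]; z=C[n][...,2]
    M=dict(plug=(S<50)&(V>150)&(z>.178),block=(S>110)&((H<14)|(H>170))&(z>.148)&(z<.162),probe=z>.163)
    for k,m in M.items():
        p=blob(m,B[n][k]); r=mid(p); q=C[n][p[:,1].astype(int),p[:,0].astype(int)]
        R[n,k]=p; print(n,k,len(p),np.round(r[0],1),np.round(r[1],1),r[2],"cloud med",np.median(q,0),"mean",p.mean(0), "bb",p.min(0),p.max(0))
for k in("plug","probe","block"):
    print(k,tri(mid(R["side",k])[0],mid(R["top",k])[0]))
for n in CM:
  for k,z in(("plug",.185),("block",.155),("probe",.168)): print(n,k,ray(n,[mid(R[n,k])[0]],z))
# kiln lid, tray
z=C["top"][...,2]
for nm,m,bx,h in(("lid",(z>.135)&(z<.15),(230,150,375,300),.145),("tray",(z>.012)&(z<.03),(400,245,490,335),.018),("standtop",(z>.1)&(z<.116),(145,262,205,312),.108),("jar",z>.075,(160,170,205,215),.085),("smallprobe",z>.03,(155,230,185,254),.09),("yellow",z>.03,(150,315,185,340),.12),("w1",z>.03,(262,305,292,332),.07),("w2",z>.03,(300,310,330,338),.07)):
    p=blob(m,bx); r=mid(p); w=ray("top",cv2.boxPoints(r),h); print(nm,len(p),"ctr",ray("top",[r[0]],h)[0],"zmax",np.percentile(C["top"][p[:,1].astype(int),p[:,0].astype(int),2],95)); print(w[:,:2].tolist() if nm in("lid","tray","standtop") else "")
    e=w[1]-w[0];f=w[2]-w[1];print("  yaw",np.degrees(np.arctan2(e[1],e[0])),np.linalg.norm(e),np.linalg.norm(f))
E
```

```text
Traceback (most recent call last):
  File "h.py", line 23, in mid
    def mid(p): return cv2.minAreaRect(cv2.convexHull(p.astype(np.float32)))
                       ~~~~~~~~~~~~~~~^^^^^^^^^^^^^^^^^^^^^^^^^^^^^^^^^^^^^^
cv2.error: OpenCV(4.12.0) /io/opencv/modules/imgproc/src/convhull.cpp:143: error: (-215:Assertion failed) total >= 0 && (depth == CV_32F || depth == CV_32S) in function 'convexHull'
```

```bash
cat > m.py <<'E'
from h import *
I={n:cv2.cvtColor(cv2.imread(f"pics/{n}0.png"),cv2.COLOR_BGR2HSV) for n in CM}
C={n:cloud(n,np.load(n+"0.npy")) for n in CM}
np.set_printoptions(precision=4,suppress=True)
B={"side":dict(plug=(312,220,350,246),block=(310,228,350,256),probe=(318,325,345,362)),
   "top":dict(plug=(276,232,308,262),block=(272,228,314,268),probe=(150,270,180,295))}
print(I["side"][225:250:2,329].tolist(),C["side"][225:250:2,329,2]); print(I["top"][236:260:2,291].tolist(),C["top"][236:260:2,291,2])
R={}
for n in CM:
    H,S,V=[I[n][...,i] for i in range(3)]; z=C[n][...,2]
    M=dict(plug=(S<60)&(V>100)&(z>.177),block=(S>110)&((H<16)|(H>170))&(z>.145)&(z<.165),probe=z>.160)
    for k,m in M.items():
        p=blob(m,B[n][k])
        if len(p)<5: print(n,k,"none");continue
        r=mid(p); q=C[n][p[:,1].astype(int),p[:,0].astype(int)]
        R[n,k]=r[0]; print(n,k,len(p),np.round(r[0],1),np.round(r[1],1),r[2],"cloud med",np.median(q,0),"mean",p.mean(0),"bb",p.min(0),p.max(0),"ray",ray(n,[r[0]],dict(plug=.185,block=.155,probe=.168)[k])[0])
for k in("plug","probe","block"):
    if ("side",k) in R and ("top",k) in R: print(k,tri(R["side",k],R["top",k]))
z=C["top"][...,2]
for nm,m,bx,h in(("lid",(z>.135)&(z<.15),(230,150,375,300),.145),("tray",(z>.012)&(z<.03),(400,245,490,335),.018),("standtop",(z>.1)&(z<.116),(145,262,205,312),.108),("jar",z>.075,(160,170,205,215),.085),("smallprobe",z>.03,(155,230,185,254),.09),("yellow",z>.03,(150,315,185,340),.12),("w1",z>.03,(262,305,292,332),.07),("w2",z>.03,(300,310,330,338),.07)):
    p=blob(m,bx)
    if len(p)<5: print(nm,"none");continue
    r=mid(p); w=ray("top",cv2.boxPoints(r),h);e=w[1]-w[0];f=w[2]-w[1]; print(nm,len(p),"ctr",ray("top",[r[0]],h)[0],"zmax",np.percentile(C["top"][p[:,1].astype(int),p[:,0].astype(int),2],95),"yaw",np.degrees(np.arctan2(e[1],e[0])),np.linalg.norm(e),np.linalg.norm(f))
E
python3 m.py
```

```text
[[23, 22, 139], [23, 23, 143], [23, 23, 144], [23, 23, 135], [21, 22, 115], [24, 23, 112], [24, 23, 111], [24, 23, 111], [24, 23, 111], [19, 33, 109], [10, 110, 102], [9, 155, 97], [10, 158, 84]] [0.1842 0.1841 0.1842 0.1842 0.1792 0.1736 0.1704 0.1675 0.1621 0.1575
 0.1568 0.153  0.1499]
[[9, 76, 118], [9, 113, 117], [110, 5, 162], [120, 5, 163], [114, 8, 164], [113, 6, 164], [120, 6, 164], [113, 6, 164], [120, 2, 147], [11, 43, 95], [9, 150, 112], [9, 153, 110]] [0.1551 0.1591 0.1921 0.1906 0.1851 0.1846 0.1922 0.1884 0.1878 0.1663
 0.1505 0.1569]
side plug 136 [329.5 229. ] [10. 15.] 90.0 cloud med [0.534  0.0272 0.1837] mean [329.5515 228.5147] bb [322. 224.] [337. 234.] ray [0.5331 0.0313 0.185 ]
side block 241 [329. 243.] [16. 24.] 90.0 cloud med [0.53   0.0405 0.1535] mean [328.9544 245.1535] bb [317. 235.] [341. 251.] ray [0.5331 0.0321 0.155 ]
side probe 182 [330. 334.] [14.1 14.1] 45.0 cloud med [0.4668 0.297  0.1652] mean [330.1319 333.6209] bb [322. 327.] [339. 340.] ray [0.4662 0.3007 0.168 ]
top plug 164 [291.  245.5] [13.4 13.4] 45.0 cloud med [0.538  0.022  0.1863] me
[... 928 characters left out ...]
6120367686 yaw -86.24403338280908 0.06269885523155211 0.0611781619507749
jar 448 ctr [0.6849 0.2847 0.085 ] zmax 0.09082020751289296 yaw -42.61418292208276 0.05111015152790467 0.05518806673788774
smallprobe 121 ctr [0.5615 0.2949 0.09  ] zmax 0.10958048276903298 yaw -89.90247077413508 0.028985981337873824 0.02479976173740781
yellow 254 ctr [0.3738 0.2876 0.12  ] zmax 0.1531762209226016 yaw -89.75293249256315 0.042454188445442145 0.03133770026506086
w1 306 ctr [0.3964 0.0586 0.07  ] zmax 0.08317831842182594 yaw -89.77231414403764 0.04178907900910614 0.041322364292760726
w2 303 ctr [ 0.3864 -0.0241  0.07  ] zmax 0.08286371658219785 yaw -44.86982805944405 0.04008224408792454 0.04161927380973358
```

Call:
{"fn": "apply_moves", "kwargs": {"series": [{"tz": -1, "rz": 0.1125, "jaw": -1}, {"tz": -1, "rz": 0.1125, "jaw": -1}, {"tz": -1, "rz": 0.1125, "jaw": -1}, {"rz": 0.1125, "jaw": -1}, {"ty": -1, "tx": 0.45, "jaw": -1}, {"ty": -1, "tx": 0.45, "jaw": -1}, {"ty": -1, "tx": 0.45, "jaw": -1}, {"ty": -1, "tx": 0.45, "jaw": -1}, {"ty": -1, "tx": 0.45, "jaw": -1}, {"ty": -1, "tx": 0.45, "jaw": -1}], "squeeze": 40}}

```text
validation failed for argument at $.se...
```

Call:
{"fn": "apply_moves", "kwargs": {"series": [{"ty": -1, "tx": 0.45, "jaw": -1}, {"ty": -1, "tx": 0.45, "jaw": -1}, {"ty": -1, "tx": 0.45, "jaw": -1}, {"ty": -1, "tx": 0.45, "jaw": -1}, {"ty": -1, "tx": 0.45, "jaw": -1}, {"ty": -1, "tx": 0.45, "jaw": -1}, {"ty": -1, "tx": 0.45, "jaw": -1}, {"ty": -1, "tx": 0.45, "jaw": -1}, {"ty": -1, "tx": 0.45, "jaw": -1}, {"ty": -1, "tx": 0.45, "jaw": -1}]}}

```text
validation failed for argument at $.se...
```

Call:
{"fn": "apply_moves", "kwargs": {"series": [{"tx": 0, "ty": 0, "tz": -1, "rx": 0, "ry": 0, "rz": 0.1125, "jaw": -1}, {"tx": 0, "ty": 0, "tz": -1, "rx": 0, "ry": 0, "rz": 0.1125, "jaw": -1}, {"tx": 0, "ty": 0, "tz": -1, "rx": 0, "ry": 0, "rz": 0.1125, "jaw": -1}, {"tx": 0, "ty": 0, "tz": 0, "rx": 0, "ry": 0, "rz": 0.1125, "jaw": -1}, {"tx": 0.45, "ty": -1, "tz": 0, "rx": 0, "ry": 0, "rz": 0, "jaw": -1}, {"tx": 0.45, "ty": -1, "tz": 0, "rx": 0, "ry": 0, "rz": 0, "jaw": -1}, {"tx": 0.45, "ty": -1, "tz": 0, "rx": 0, "ry": 0, "rz": 0, "jaw": -1}, {"tx": 0.45, "ty": -1, "tz": 0, "rx": 0, "ry": 0, "rz": 0, "jaw": -1}, {"tx": 0.45, "ty": -1, "tz": 0, "rx": 0, "ry": 0, "rz": 0, "jaw": -1}, {"tx": 0.45, "ty": -1, "tz": 0, "rx": 0, "ry": 0, "rz": 0, "jaw": -1}], "squeeze": 40}}

```text
time_s: 0.93
ee_pos: [0.3394, -0.4113, 0.266]
eef_rot: [[1.0, -0.0, -0.001], [-0.0, -1.0, 0.001], [-0.001, -0.001, -1.0]]
contact_force: [0.7, 0.1, 0.4]
grip_width: 0.0854
grip_force: 0.0
```

Call:
{"fn": "apply_moves", "kwargs": {"series": [{"tx": 0.46, "ty": -1, "tz": 0, "rx": 0, "ry": 0, "rz": 0, "jaw": -1}, {"tx": 0.46, "ty": -1, "tz": 0, "rx": 0, "ry": 0, "rz": 0, "jaw": -1}, {"tx": 0.46, "ty": -1, "tz": 0, "rx": 0, "ry": 0, "rz": 0, "jaw": -1}, {"tx": 0.46, "ty": -1, "tz": 0, "rx": 0, "ry": 0, "rz": 0, "jaw": -1}, {"tx": 0.46, "ty": -1, "tz": 0, "rx": 0, "ry": 0, "rz": 0, "jaw": -1}, {"tx": 0.46, "ty": -1, "tz": 0, "rx": 0, "ry": 0, "rz": 0, "jaw": -1}, {"tx": 0.46, "ty": -1, "tz": 0, "rx": 0, "ry": 0, "rz": 0, "jaw": -1}, {"tx": 0.46, "ty": -1, "tz": 0, "rx": 0, "ry": 0, "rz": 0, "jaw": -1}, {"tx": 0.46, "ty": -1, "tz": 0, "rx": 0, "ry": 0, "rz": 0, "jaw": -1}, {"tx": 0.46, "ty": -1, "tz": 0, "rx": 0, "ry": 0, "rz": 0, "jaw": -1}]}}

```text
time_s: 1.77
ee_pos: [0.4544, -0.1615, 0.2661]
eef_rot: [[1.0, -0.0, -0.001], [-0.0, -1.0, 0.0], [-0.001, -0.0, -1.0]]
contact_force: [0.5, -0.5, -0.9]
grip_width: 0.0854
grip_force: 0.0
```

Call:
{"fn": "apply_moves", "kwargs": {"series": [{"tx": 0.46, "ty": -1, "tz": 0, "rx": 0, "ry": 0, "rz": 0, "jaw": -1}, {"tx": 0.46, "ty": -1, "tz": 0, "rx": 0, "ry": 0, "rz": 0, "jaw": -1}, {"tx": 0.46, "ty": -1, "tz": 0, "rx": 0, "ry": 0, "rz": 0, "jaw": -1}, {"tx": 0.46, "ty": -1, "tz": 0, "rx": 0, "ry": 0, "rz": 0, "jaw": -1}, {"tx": 0.46, "ty": -1, "tz": 0, "rx": 0, "ry": 0, "rz": 0, "jaw": -1}, {"tx": 0.46, "ty": -1, "tz": 0, "rx": 0, "ry": 0, "rz": 0, "jaw": -1}, {"tx": 0.46, "ty": -1, "tz": 0, "rx": 0, "ry": 0, "rz": 0, "jaw": -1}, {"tx": 0, "ty": 0, "tz": 0, "rx": 0, "ry": 0, "rz": 0, "jaw": -1}, {"tx": 0, "ty": 0, "tz": 0, "rx": 0, "ry": 0, "rz": 0, "jaw": -1}, {"tx": 0, "ty": 0, "tz": 0, "rx": 0, "ry": 0, "rz": 0, "jaw": -1}]}}

```text
time_s: 2.6
ee_pos: [0.5342, 0.0112, 0.2659]
eef_rot: [[1.0, -0.001, -0.001], [-0.001, -1.0, -0.001], [-0.001, 0.001, -1.0]]
contact_force: [-0.3, 0.8, 0.7]
grip_width: 0.0854
grip_force: 0.0
```

Call:
{"fn": "apply_moves", "kwargs": {"series": [{"tx": 0.12, "ty": -0.48, "tz": 0, "rx": 0, "ry": 0, "rz": 0, "jaw": -1}, {"tx": 0, "ty": 0, "tz": 0.7, "rx": 0, "ry": 0, "rz": 0, "jaw": -1}, {"tx": 0, "ty": 0, "tz": 0.7, "rx": 0, "ry": 0, "rz": 0, "jaw": -1}, {"tx": 0, "ty": 0, "tz": 0.7, "rx": 0, "ry": 0, "rz": 0, "jaw": -1}, {"tx": 0, "ty": 0, "tz": 0.7, "rx": 0, "ry": 0, "rz": 0, "jaw": -1}, {"tx": 0, "ty": 0, "tz": 0.7, "rx": 0, "ry": 0, "rz": 0, "jaw": -1}, {"tx": 0, "ty": 0, "tz": 0.5, "rx": 0, "ry": 0, "rz": 0, "jaw": -1}, {"tx": 0, "ty": 0, "tz": 0.2, "rx": 0, "ry": 0, "rz": 0, "jaw": -1}, {"tx": 0, "ty": 0, "tz": 0.1, "rx": 0, "ry": 0, "rz": 0, "jaw": -1}, {"tx": 0, "ty": 0, "tz": 0, "rx": 0, "ry": 0, "rz": 0, "jaw": -1}]}}

```text
time_s: 3.43
ee_pos: [0.5379, 0.0239, 0.1588]
eef_rot: [[1.0, -0.001, -0.0], [-0.001, -1.0, -0.0], [-0.0, 0.0, -1.0]]
contact_force: [0.4, -1.2, 0.1]
grip_width: 0.0853
grip_force: 0.0
```

Call:
{"fn": "apply_moves", "kwargs": {"series": [{"tx": 0, "ty": 0, "tz": 0, "rx": 0, "ry": 0, "rz": 0, "jaw": 0}, {"tx": 0, "ty": 0, "tz": 0, "rx": 0, "ry": 0, "rz": 0, "jaw": 0.2}, {"tx": 0, "ty": 0, "tz": 0, "rx": 0, "ry": 0, "rz": 0, "jaw": 0.4}, {"tx": 0, "ty": 0, "tz": 0, "rx": 0, "ry": 0, "rz": 0, "jaw": 0.6}, {"tx": 0, "ty": 0, "tz": 0, "rx": 0, "ry": 0, "rz": 0, "jaw": 1}, {"tx": 0, "ty": 0, "tz": 0, "rx": 0, "ry": 0, "rz": 0, "jaw": 1}, {"tx": 0, "ty": 0, "tz": 0, "rx": 0, "ry": 0, "rz": 0, "jaw": 1}, {"tx": 0, "ty": 0, "tz": 0, "rx": 0, "ry": 0, "rz": 0, "jaw": 1}, {"tx": 0, "ty": 0, "tz": 0, "rx": 0, "ry": 0, "rz": 0, "jaw": 1}, {"tx": 0, "ty": 0, "tz": 0, "rx": 0, "ry": 0, "rz": 0, "jaw": 1}]}}

```text
time_s: 4.27
ee_pos: [0.5379, 0.0241, 0.1588]
eef_rot: [[1.0, -0.0, 0.0], [-0.0, -1.0, -0.0], [0.0, 0.0, -1.0]]
contact_force: [-0.2, 0.3, 0.0]
grip_width: 0.0004
grip_force: 0.0
```

```bash
cat > look.py <<'E'
from h import *
import sys
t=sys.argv[1]; b=eval(sys.argv[2])
T=[]
for n in("side","top"):
    p,d=snapshot(n); cv2.imwrite(f"pics/{n}{t}_full.png",p[:,:,::-1]); np.save(f"{n}{t}.npy",d)
    u,v=b[n]; T.append(cv2.resize(p[v-50:v+50,u-50:u+50,::-1],(400,400),interpolation=cv2.INTER_CUBIC))
cv2.imwrite(f"pics/c{t}.png",np.hstack(T)); print(robot.state()["time_s"])
E
python3 look.py 1 "dict(side=(330,225),top=(291,246))"
```

```text
4.3667
```

View pics/c1.png

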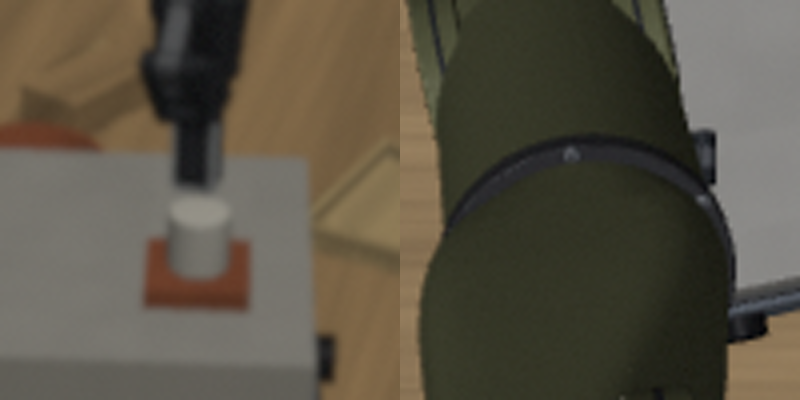

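The fingers shut on nothing. In the side crop they end at about pixel (329,221), just above or behind the plug's top at (330,228), which is still seated. I'll compare the fingertips' measured position with the reported TCP.

```bash
python3 - <<'E'
from h import *
np.set_printoptions(precision=4,suppress=True)
C=cloud("side",np.load("side1.npy"))
for v in range(205,232,2): print(v,C[v,329],C[v,325],C[v,333])
def proj(n,P):
    K,T=CM[n]["K"],np.linalg.inv(CM[n]["T"]); c=T[:3,:3]@P+T[:3,3]; q=np.asarray(K)@c; return q[:2]/q[2]
s=robot.state(); print(s["ee_pos"],s["qpos"])
for n in CM: print(n,proj(n,s["ee_pos"]),proj(n,s["ee_pos"]-[0,0,-.03]))
C0=cloud("top",np.load("top0.npy"));print("start tcp px top",proj("top",np.array([.2714,-.5623,.1906])),"side",proj("side",np.array([.2714,-.5623,.1906])))
for n,bx in(("top",(570,370,620,415)),("side",(465,60,515,125))):
    c=cloud(n,np.load(n+"0.npy"));u0,v0,u1,v1=bx;q=c[v0:v1,u0:u1].reshape(-1,3);q=q[(q[:,2]>.15)&(q[:,2]<.24)];print(n,len(q),q.min(0),q.max(0),q.mean(0))
E
```

```text
205 [0.5291 0.0578 0.2488] [0.5375 0.053  0.2452] [0.5272 0.0342 0.2373]
207 [0.5339 0.0367 0.2336] [0.5409 0.0386 0.2335] [0.5275 0.0325 0.2324]
209 [0.533  0.0403 0.2315] [0.5411 0.0375 0.2289] [0.5279 0.0299 0.227 ]
211 [0.5336 0.037  0.2256] [0.5408 0.0385 0.2253] [0.5274 0.0318 0.2239]
213 [0.5337 0.0363 0.2211] [0.5414 0.0355 0.2196] [0.5274 0.031  0.2194]
215 [0.5332 0.0382 0.2181] [0.5401 0.0404 0.2182] [0.5273 0.031  0.2152]
217 [0.5331 0.0383 0.214 ] [0.5408 0.0374 0.2124] [0.5272 0.0312 0.2112]
219 [0.5333 0.0368 0.209 ] [0.5411 0.0355 0.2072] [0.5273 0.0302 0.2065]
221 [0.5344 0.0314 0.2018] [0.5424 0.0298 0.1997] [0.527  0.0311 0.2028]
223 [ 0.5559 -0.0619  0.1444] [ 0.5642 -0.0615  0.1433] [ 0.5473 -0.0609  0.1462]
225 [0.5381 0.0147 0.1838] [0.5453 0.0172 0.184 ] [0.5302 0.0154 0.1854]
227 [0.5365 0.0211 0.1832] [0.5436 0.0235 0.1834] [0.5295 0.0182 0.1827]
229 [0.5347 0.0286 0.1833] [0.5413 0.0328 0.1845] [0.5271 0.0285 0.1844]
231 [0.5335 0.0331 0.1816] [0.5409 0.0344 0.1812] [0.5259 0.033  0.1828]
[0.5379 0.0241 0.1588] [  -3.7125   35.4553   -6.1144  106.8938    5.7735   37.9466 -103.2663]
side [327.6235 238.8525] [327.9842 225.0545]
top [290.8136 247.9208] [290.009  245.3844]
start tcp px top [591.4776 381.5563] side [479.3079 133.4219]Traceback (most recent call last):
  File "<stdin>", line 11, in <module>
    return umr_minimum(a, axis, None, out, keepdims, initial, where)
ValueError: zero-size array to reduction operation minimum which has no identity
```

The depth readings put the shut fingertips at about z = 0.200, while the reported TCP is 0.159. So the fingers really stand about 41 mm higher than reported, and x and y agree. I'll open, go 40 mm lower and grip again.

Call:
{"fn": "apply_moves", "kwargs": {"series": [{"tx": 0, "ty": 0, "tz": 0, "rx": 0, "ry": 0, "rz": 0, "jaw": -1}, {"tx": 0, "ty": 0, "tz": 0, "rx": 0, "ry": 0, "rz": 0, "jaw": -1}, {"tx": 0, "ty": 0, "tz": 0, "rx": 0, "ry": 0, "rz": 0, "jaw": -1}, {"tx": 0, "ty": 0, "tz": 0, "rx": 0, "ry": 0, "rz": 0, "jaw": -1}, {"tx": 0, "ty": 0, "tz": 0, "rx": 0, "ry": 0, "rz": 0, "jaw": -1}, {"tx": 0, "ty": 0, "tz": 0.4, "rx": 0, "ry": 0, "rz": 0, "jaw": -1}, {"tx": 0, "ty": 0, "tz": 0.4, "rx": 0, "ry": 0, "rz": 0, "jaw": -1}, {"tx": 0, "ty": 0, "tz": 0.4, "rx": 0, "ry": 0, "rz": 0, "jaw": -1}, {"tx": 0, "ty": 0, "tz": 0.3, "rx": 0, "ry": 0, "rz": 0, "jaw": -1}, {"tx": 0, "ty": 0, "tz": 0, "rx": 0, "ry": 0, "rz": 0, "jaw": -1}]}}

```text
time_s: 5.2
ee_pos: [0.5362, 0.024, 0.119]
eef_rot: [[1.0, 0.0, -0.004], [0.0, -1.0, -0.001], [-0.004, 0.001, -1.0]]
contact_force: [-0.5, -1.3, -0.1]
grip_width: 0.0857
grip_force: 0.0
```

Call:
{"fn": "apply_moves", "kwargs": {"series": [{"tx": 0, "ty": 0, "tz": 0, "rx": 0, "ry": 0, "rz": 0, "jaw": 0}, {"tx": 0, "ty": 0, "tz": 0, "rx": 0, "ry": 0, "rz": 0, "jaw": 0.2}, {"tx": 0, "ty": 0, "tz": 0, "rx": 0, "ry": 0, "rz": 0, "jaw": 0.3}, {"tx": 0, "ty": 0, "tz": 0, "rx": 0, "ry": 0, "rz": 0, "jaw": 0.4}, {"tx": 0, "ty": 0, "tz": 0, "rx": 0, "ry": 0, "rz": 0, "jaw": 0.5}, {"tx": 0, "ty": 0, "tz": 0, "rx": 0, "ry": 0, "rz": 0, "jaw": 1}, {"tx": 0, "ty": 0, "tz": 0, "rx": 0, "ry": 0, "rz": 0, "jaw": 1}, {"tx": 0, "ty": 0, "tz": 0, "rx": 0, "ry": 0, "rz": 0, "jaw": 1}, {"tx": 0, "ty": 0, "tz": 0, "rx": 0, "ry": 0, "rz": 0, "jaw": 1}, {"tx": 0, "ty": 0, "tz": 0, "rx": 0, "ry": 0, "rz": 0, "jaw": 1}]}}

```text
time_s: 6.03
ee_pos: [0.5383, 0.0239, 0.1219]
eef_rot: [[1.0, -0.0, 0.001], [-0.0, -1.0, -0.0], [0.001, 0.0, -1.0]]
contact_force: [-1.4, -1.4, 6.5]
grip_width: 0.0289
grip_force: 39.6
```

Call:
{"fn": "apply_moves", "kwargs": {"series": [{"tx": 0, "ty": 0, "tz": -0.1, "rx": 0, "ry": 0, "rz": 0, "jaw": 1}, {"tx": 0, "ty": 0, "tz": -0.2, "rx": 0, "ry": 0, "rz": 0, "jaw": 1}, {"tx": 0, "ty": 0, "tz": -0.4, "rx": 0, "ry": 0, "rz": 0, "jaw": 1}, {"tx": 0, "ty": 0, "tz": -0.4, "rx": 0, "ry": 0, "rz": 0, "jaw": 1}, {"tx": 0, "ty": 0, "tz": -0.5, "rx": 0, "ry": 0, "rz": 0, "jaw": 1}, {"tx": 0, "ty": 0, "tz": -0.5, "rx": 0, "ry": 0, "rz": 0, "jaw": 1}, {"tx": 0, "ty": 0, "tz": -0.5, "rx": 0, "ry": 0, "rz": 0, "jaw": 1}, {"tx": 0, "ty": 0, "tz": -0.4, "rx": 0, "ry": 0, "rz": 0, "jaw": 1}, {"tx": 0, "ty": 0, "tz": -0.2, "rx": 0, "ry": 0, "rz": 0, "jaw": 1}, {"tx": 0, "ty": 0, "tz": 0, "rx": 0, "ry": 0, "rz": 0, "jaw": 1}]}}

```text
time_s: 6.87
ee_pos: [0.5389, 0.0243, 0.2031]
eef_rot: [[1.0, -0.0, 0.003], [-0.0, -1.0, 0.0], [0.003, -0.0, -1.0]]
contact_force: [-0.7, -0.3, -0.5]
grip_width: 0.0289
grip_force: 39.6
```

```bash
python3 look.py 2 "dict(side=(330,205),top=(291,246))"
```

```text
6.9667
```

View pics/c2.png

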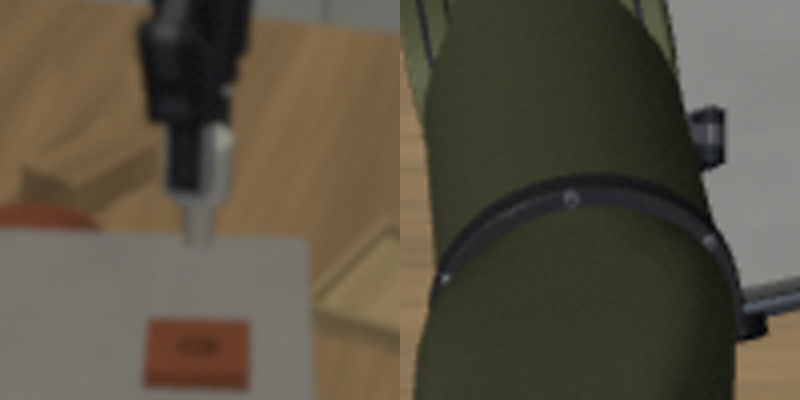

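The plug is held by the fingers, with its stem at about (329,230) in the side view. The open port is visible at about (329,242). Now to the tray.

Call:
{"fn": "apply_moves", "kwargs": {"series": [{"tx": -0.2, "ty": 0.4, "tz": 0, "rx": 0, "ry": 0, "rz": 0, "jaw": 1}, {"tx": -0.2, "ty": 0.8, "tz": 0, "rx": 0, "ry": 0, "rz": 0, "jaw": 1}, {"tx": -0.2, "ty": 1, "tz": 0, "rx": 0, "ry": 0, "rz": 0, "jaw": 1}, {"tx": -0.2, "ty": 1, "tz": 0, "rx": 0, "ry": 0, "rz": 0, "jaw": 1}, {"tx": -0.2, "ty": 1, "tz": 0, "rx": 0, "ry": 0, "rz": 0, "jaw": 1}, {"tx": -0.2, "ty": 1, "tz": 0, "rx": 0, "ry": 0, "rz": 0, "jaw": 1}, {"tx": -0.2, "ty": 1, "tz": 0, "rx": 0, "ry": 0, "rz": 0, "jaw": 1}, {"tx": -0.2, "ty": 1, "tz": 0, "rx": 0, "ry": 0, "rz": 0, "jaw": 1}, {"tx": -0.2, "ty": 1, "tz": 0, "rx": 0, "ry": 0, "rz": 0, "jaw": 1}, {"tx": -0.2, "ty": 1, "tz": 0, "rx": 0, "ry": 0, "rz": 0, "jaw": 1}]}}

```text
time_s: 7.8
ee_pos: [0.486, -0.2077, 0.2006]
eef_rot: [[1.0, -0.001, -0.002], [-0.001, -1.0, 0.0], [-0.002, -0.0, -1.0]]
contact_force: [-0.7, -0.2, -1.1]
grip_width: 0.0285
grip_force: 39.6
```

Call:
{"fn": "apply_moves", "kwargs": {"series": [{"tx": -0.2, "ty": 1, "tz": 0, "rx": 0, "ry": 0, "rz": 0, "jaw": 1}, {"tx": -0.2, "ty": 1, "tz": 0, "rx": 0, "ry": 0, "rz": 0, "jaw": 1}, {"tx": -0.2, "ty": 1, "tz": 0, "rx": 0, "ry": 0, "rz": 0, "jaw": 1}, {"tx": -0.2, "ty": 0.8, "tz": 0, "rx": 0, "ry": 0, "rz": 0, "jaw": 1}, {"tx": -0.1, "ty": 0.6, "tz": 0.4, "rx": 0, "ry": 0, "rz": 0, "jaw": 1}, {"tx": 0, "ty": 0, "tz": 0.9, "rx": 0, "ry": 0, "rz": 0, "jaw": 1}, {"tx": 0, "ty": 0, "tz": 0.9, "rx": 0, "ry": 0, "rz": 0, "jaw": 1}, {"tx": 0, "ty": 0, "tz": 0.9, "rx": 0, "ry": 0, "rz": 0, "jaw": 1}, {"tx": 0, "ty": 0, "tz": 0.9, "rx": 0, "ry": 0, "rz": 0, "jaw": 1}, {"tx": 0, "ty": 0, "tz": 0.9, "rx": 0, "ry": 0, "rz": 0, "jaw": 1}]}}

```text
time_s: 8.63
ee_pos: [0.4642, -0.3154, 0.0766]
eef_rot: [[1.0, 0.0, -0.001], [0.0, -1.0, 0.001], [-0.001, -0.001, -1.0]]
contact_force: [-0.2, -0.8, -0.5]
grip_width: 0.0284
grip_force: 39.6
```

Call:
{"fn": "apply_moves", "kwargs": {"series": [{"tx": 0, "ty": 0, "tz": 0.7, "rx": 0, "ry": 0, "rz": 0, "jaw": 1}, {"tx": 0, "ty": 0, "tz": 0.7, "rx": 0, "ry": 0, "rz": 0, "jaw": 1}, {"tx": 0, "ty": 0, "tz": 0.6, "rx": 0, "ry": 0, "rz": 0, "jaw": 1}, {"tx": 0, "ty": 0, "tz": 0.4, "rx": 0, "ry": 0, "rz": 0, "jaw": 1}, {"tx": 0, "ty": 0, "tz": 0.2, "rx": 0, "ry": 0, "rz": 0, "jaw": 1}, {"tx": 0, "ty": 0, "tz": 0.1, "rx": 0, "ry": 0, "rz": 0, "jaw": 1}, {"tx": 0, "ty": 0, "tz": 0, "rx": 0, "ry": 0, "rz": 0, "jaw": 1}, {"tx": 0, "ty": 0, "tz": 0, "rx": 0, "ry": 0, "rz": 0, "jaw": 1}, {"tx": 0, "ty": 0, "tz": 0, "rx": 0, "ry": 0, "rz": 0, "jaw": 1}, {"tx": 0, "ty": 0, "tz": 0, "rx": 0, "ry": 0, "rz": 0, "jaw": 1}]}}

```text
time_s: 9.47
ee_pos: [0.4658, -0.3162, 0.0121]
eef_rot: [[1.0, -0.0, 0.001], [-0.0, -1.0, -0.001], [0.001, 0.001, -1.0]]
contact_force: [-0.7, -0.6, 0.0]
grip_width: 0.0285
grip_force: 39.6
```

Call:
{"fn": "apply_moves", "kwargs": {"series": [{"tx": 0, "ty": 0, "tz": 0.05, "rx": 0, "ry": 0, "rz": 0, "jaw": 1}, {"tx": 0, "ty": 0, "tz": 0.05, "rx": 0, "ry": 0, "rz": 0, "jaw": 1}, {"tx": 0, "ty": 0, "tz": 0.05, "rx": 0, "ry": 0, "rz": 0, "jaw": 1}, {"tx": 0, "ty": 0, "tz": 0.05, "rx": 0, "ry": 0, "rz": 0, "jaw": 1}, {"tx": 0, "ty": 0, "tz": 0, "rx": 0, "ry": 0, "rz": 0, "jaw": 1}, {"tx": 0, "ty": 0, "tz": 0, "rx": 0, "ry": 0, "rz": 0, "jaw": 1}, {"tx": 0, "ty": 0, "tz": 0, "rx": 0, "ry": 0, "rz": 0, "jaw": 1}, {"tx": 0, "ty": 0, "tz": 0, "rx": 0, "ry": 0, "rz": 0, "jaw": 1}, {"tx": 0, "ty": 0, "tz": 0, "rx": 0, "ry": 0, "rz": 0, "jaw": 1}, {"tx": 0, "ty": 0, "tz": 0, "rx": 0, "ry": 0, "rz": 0, "jaw": 1}]}}

```text
time_s: 10.3
ee_pos: [0.4653, -0.3159, 0.0063]
eef_rot: [[1.0, -0.0, 0.0], [-0.0, -1.0, -0.0], [0.0, 0.0, -1.0]]
contact_force: [-0.4, -0.5, -0.5]
grip_width: 0.0285
grip_force: 39.6
```

Call:
{"fn": "apply_moves", "kwargs": {"series": [{"tx": 0, "ty": 0, "tz": 0.04, "rx": 0, "ry": 0, "rz": 0, "jaw": 1}, {"tx": 0, "ty": 0, "tz": 0.04, "rx": 0, "ry": 0, "rz": 0, "jaw": 1}, {"tx": 0, "ty": 0, "tz": 0.04, "rx": 0, "ry": 0, "rz": 0, "jaw": 1}, {"tx": 0, "ty": 0, "tz": 0.04, "rx": 0, "ry": 0, "rz": 0, "jaw": 1}, {"tx": 0, "ty": 0, "tz": 0.04, "rx": 0, "ry": 0, "rz": 0, "jaw": 1}, {"tx": 0, "ty": 0, "tz": 0, "rx": 0, "ry": 0, "rz": 0, "jaw": 1}, {"tx": 0, "ty": 0, "tz": 0, "rx": 0, "ry": 0, "rz": 0, "jaw": 1}, {"tx": 0, "ty": 0, "tz": 0, "rx": 0, "ry": 0, "rz": 0, "jaw": 1}, {"tx": 0, "ty": 0, "tz": 0, "rx": 0, "ry": 0, "rz": 0, "jaw": 1}, {"tx": 0, "ty": 0, "tz": 0, "rx": 0, "ry": 0, "rz": 0, "jaw": 1}]}}

```text
time_s: 11.13
ee_pos: [0.4654, -0.3159, 0.0014]
eef_rot: [[1.0, -0.0, 0.0], [-0.0, -1.0, -0.0], [0.0, 0.0, -1.0]]
contact_force: [0.8, 0.5, -1.3]
grip_width: 0.0286
grip_force: 39.6
```

```bash
python3 look.py 3 "dict(side=(390,215),top=(443,291))"
```

```text
11.2333
```

View pics/c3.png

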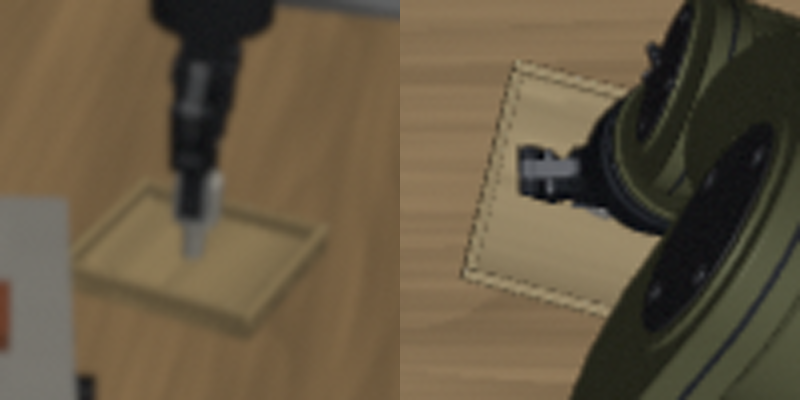

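Call:
{"fn": "apply_moves", "kwargs": {"series": [{"tx": 0, "ty": 0, "tz": 0.04, "rx": 0, "ry": 0, "rz": 0, "jaw": 1}, {"tx": 0, "ty": 0, "tz": 0.04, "rx": 0, "ry": 0, "rz": 0, "jaw": 1}, {"tx": 0, "ty": 0, "tz": 0.04, "rx": 0, "ry": 0, "rz": 0, "jaw": 1}, {"tx": 0, "ty": 0, "tz": 0, "rx": 0, "ry": 0, "rz": 0, "jaw": 1}, {"tx": 0, "ty": 0, "tz": 0, "rx": 0, "ry": 0, "rz": 0, "jaw": 1}, {"tx": 0, "ty": 0, "tz": 0, "rx": 0, "ry": 0, "rz": 0, "jaw": 1}, {"tx": 0, "ty": 0, "tz": 0, "rx": 0, "ry": 0, "rz": 0, "jaw": 1}, {"tx": 0, "ty": 0, "tz": 0, "rx": 0, "ry": 0, "rz": 0, "jaw": 1}, {"tx": 0, "ty": 0, "tz": 0, "rx": 0, "ry": 0, "rz": 0, "jaw": 1}, {"tx": 0, "ty": 0, "tz": 0, "rx": 0, "ry": 0, "rz": 0, "jaw": 1}]}}

```text
time_s: 12.07
ee_pos: [0.4653, -0.3159, -0.0017]
eef_rot: [[1.0, -0.0, 0.0], [-0.0, -1.0, -0.0], [0.0, 0.0, -1.0]]
contact_force: [-0.8, -0.1, -1.7]
grip_width: 0.0283
grip_force: 39.6
```

Call:
{"fn": "apply_moves", "kwargs": {"series": [{"tx": 0, "ty": 0, "tz": 0.04, "rx": 0, "ry": 0, "rz": 0, "jaw": 1}, {"tx": 0, "ty": 0, "tz": 0.04, "rx": 0, "ry": 0, "rz": 0, "jaw": 1}, {"tx": 0, "ty": 0, "tz": 0.04, "rx": 0, "ry": 0, "rz": 0, "jaw": 1}, {"tx": 0, "ty": 0, "tz": 0, "rx": 0, "ry": 0, "rz": 0, "jaw": 1}, {"tx": 0, "ty": 0, "tz": 0, "rx": 0, "ry": 0, "rz": 0, "jaw": 1}, {"tx": 0, "ty": 0, "tz": 0, "rx": 0, "ry": 0, "rz": 0, "jaw": 1}, {"tx": 0, "ty": 0, "tz": 0, "rx": 0, "ry": 0, "rz": 0, "jaw": 1}, {"tx": 0, "ty": 0, "tz": 0, "rx": 0, "ry": 0, "rz": 0, "jaw": 1}, {"tx": 0, "ty": 0, "tz": 0, "rx": 0, "ry": 0, "rz": 0, "jaw": 1}, {"tx": 0, "ty": 0, "tz": 0, "rx": 0, "ry": 0, "rz": 0, "jaw": 1}]}}

```text
time_s: 12.9
ee_pos: [0.4659, -0.3161, -0.0023]
eef_rot: [[1.0, -0.0, 0.002], [-0.0, -1.0, -0.001], [0.002, 0.001, -1.0]]
contact_force: [-2.9, 2.6, 20.4]
grip_width: 0.0284
grip_force: 41.7
```

Call:
{"fn": "apply_moves", "kwargs": {"series": [{"tx": 0, "ty": 0, "tz": -0.05, "rx": 0, "ry": 0, "rz": 0, "jaw": 1}, {"tx": 0, "ty": 0, "tz": -0.04, "rx": 0, "ry": 0, "rz": 0, "jaw": 1}, {"tx": 0, "ty": 0, "tz": 0, "rx": 0, "ry": 0, "rz": 0, "jaw": 0.4}, {"tx": 0, "ty": 0, "tz": 0, "rx": 0, "ry": 0, "rz": 0, "jaw": 0.2}, {"tx": 0, "ty": 0, "tz": 0, "rx": 0, "ry": 0, "rz": 0, "jaw": 0}, {"tx": 0, "ty": 0, "tz": 0, "rx": 0, "ry": 0, "rz": 0, "jaw": -0.3}, {"tx": 0, "ty": 0, "tz": 0, "rx": 0, "ry": 0, "rz": 0, "jaw": -0.6}, {"tx": 0, "ty": 0, "tz": 0, "rx": 0, "ry": 0, "rz": 0, "jaw": -1}, {"tx": 0, "ty": 0, "tz": 0, "rx": 0, "ry": 0, "rz": 0, "jaw": -1}, {"tx": 0, "ty": 0, "tz": 0, "rx": 0, "ry": 0, "rz": 0, "jaw": -1}]}}

```text
time_s: 13.73
ee_pos: [0.4653, -0.3159, -0.0025]
eef_rot: [[1.0, -0.0, -0.0], [-0.0, -1.0, -0.0], [-0.0, 0.0, -1.0]]
contact_force: [0.3, 0.0, -0.3]
grip_width: 0.0855
grip_force: 0.0
```

Call:
{"fn": "apply_moves", "kwargs": {"series": [{"tx": 0, "ty": 0, "tz": -0.4, "rx": 0, "ry": 0, "rz": 0, "jaw": -1}, {"tx": 0, "ty": 0, "tz": -0.8, "rx": 0, "ry": 0, "rz": 0, "jaw": -1}, {"tx": 0, "ty": 0, "tz": -1, "rx": 0, "ry": 0, "rz": 0, "jaw": -1}, {"tx": 0, "ty": 0, "tz": -1, "rx": 0, "ry": 0, "rz": 0, "jaw": -1}, {"tx": 0, "ty": 0, "tz": -1, "rx": 0, "ry": 0, "rz": 0, "jaw": -1}, {"tx": 0, "ty": 0, "tz": -1, "rx": 0, "ry": 0, "rz": 0, "jaw": -1}, {"tx": 0, "ty": 0, "tz": -1, "rx": 0, "ry": 0, "rz": 0, "jaw": -1}, {"tx": 0, "ty": 0, "tz": -1, "rx": 0, "ry": 0, "rz": 0, "jaw": -1}, {"tx": 0, "ty": 0, "tz": -1, "rx": 0, "ry": 0, "rz": 0, "jaw": -1}, {"tx": 0, "ty": 0, "tz": -1, "rx": 0, "ry": 0, "rz": 0, "jaw": -1}]}}

```text
time_s: 14.57
ee_pos: [0.4649, -0.3157, 0.2297]
eef_rot: [[1.0, -0.0, 0.0], [-0.0, -1.0, -0.0], [0.0, 0.0, -1.0]]
contact_force: [0.8, 0.0, -0.4]
grip_width: 0.0854
grip_force: 0.0
```

```bash
cat > port.py <<'E'
from h import *
import sys
t=sys.argv[1]
np.set_printoptions(precision=4,suppress=True)
for n,b in(("top",(276,232,308,264)),("side",(314,232,346,254))):
    I=cv2.cvtColor(cv2.imread(f"pics/{n}{t}_full.png"),cv2.COLOR_BGR2HSV);V=I[...,2].astype(float);S=I[...,1];H=I[...,0]
    o=blob((S>90)&((H<16)|(H>170)),b)
    if len(o)<30: print(n,"no block");continue
    hull=cv2.convexHull(o.astype(np.float32)); r=cv2.minAreaRect(hull)
    m=np.zeros(V.shape,np.uint8);cv2.fillConvexPoly(m,hull.astype(int),1);m=cv2.erode(m,np.ones((5,5)))
    u0,v0,u1,v1=b; print(n,"block",r,"ray",ray(n,[r[0]],.155)[0]); print(V[v0:v1,u0:u1].astype(int)[4:-4,4:-4])
E
python3 look.py 4 "dict(side=(390,215),top=(443,291))"; python3 port.py 4; python3 - <<'E'
from h import *
for n,b in(("top",(405,255,480,325)),("side",(350,200,425,245))):
    I=cv2.cvtColor(cv2.imread(f"pics/{n}4_full.png"),cv2.COLOR_BGR2HSV);p=blob((I[...,1]<60)&(I[...,2]>90),b)
    if len(p): c=cloud(n,np.load(n+"4.npy"));q=c[p[:,1].astype(int),p[:,0].astype(int)];print(n,len(p),p.mean(0),q.min(0),q.max(0),np.median(q,0))
E
```

```text
14.6667
top block ((291.9230651855469, 248.1154022216797), (23.730052947998047, 23.337820053100586), 78.69007110595703) ray [0.5381 0.022  0.155 ]
[[135 134 134 134 134 134 135 135 135 133 129 126 125 123 122 121 118 118
  120 121 121 120 132 135]
 [134 134 135 136 133 129 130 125 125 124 121 121 122 121 120 119 118 117
  117 119 120 120 130 134]
 [130 130 128 124 123 124 121 120 121 121 119 119 121 119 120 119 118 118
  119 118 118 119 126 133]
 [124 125 125 123 123 120 119 118 120 118 118 117 119 119 120 119 118 118
  117 116 117 119 124 132]
 [122 124 122 121 122 119 120 121 119 119 119 118 118 121 120 119 118 118
  117 116 116 117 119 132]
 [120 123 122 125 123 121 123 122 120 119 121 120 119 121 121 120 118 118
  117 118 116 118 119 133]
 [121 124 123 125 124 122 121 120 120 118 120 119 119 119 120 119 117 117
  118 118 119 118 120 130]
 [120 123 124 123 121 121 120 120 121 120 121 104 101 110 118 119 119 118
  118 120 119 120 121 127]
 [122 122 123 122 122 120 119 119 118 101  81  73  75  82  86 107 116 118
  118 117 118 119 120 123]
 [121 119 120 121 122 122 120 117  97  72  6
[... 2559 characters left out ...]
103 103 103 103 103 103 103 103 104 103 103 101 100 101 101 101  99 100
  101 100 101 101 100 102]
 [ 96  97  97  97  97  97  98 100 100  99  99  98  97  96  97  97  98  97
   98  97  98  98  98 101]
 [ 89  89  90  90  90  91  91  93  93  92  91  91  90  90  90  91  90  92
   91  91  90  90  92  96]
 [ 85  86  87  85  85  86  87  88  87  86  86  85  84  84  85  84  84  83
   85  86  84  85  86  92]]
top 179 [445.25698324 288.17877095] [ 0.32497587 -0.34237129  0.00354993] [ 0.48715965 -0.04508312  1.37797899] [ 0.46523022 -0.31389918  0.06042792]
side 228 [353.24122807 229.85087719] [ 0.48471625 -0.27451374  0.0170818 ] [0.53352903 0.00746028 0.14712656] [ 0.50238861 -0.04571895  0.14425276]
```

View pics/top4_full.png

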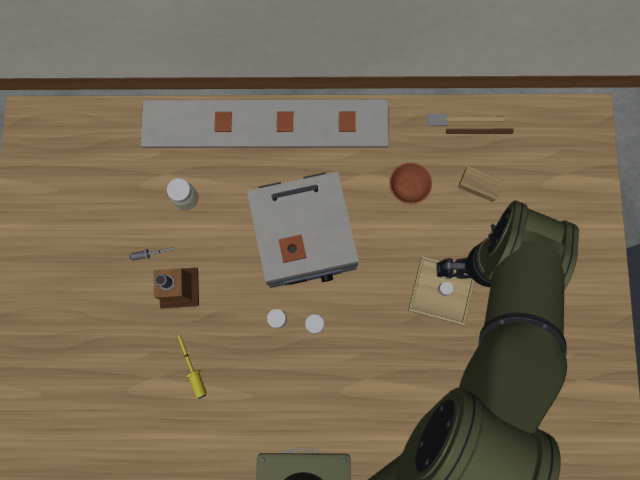

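The plug stands upright in the tray at (445,288) in the top view, and the port is open at (292,248). The two free-standing decoy probes have fallen over beside the stand, clear of it. The real probe is still upright at (161,280), so I go there next.

Call:
{"fn": "apply_moves", "kwargs": {"series": [{"tx": 0, "ty": -0.6, "tz": 0, "rx": 0, "ry": 0, "rz": 0, "jaw": -1}, {"tx": 0, "ty": -1, "tz": 0, "rx": 0, "ry": 0, "rz": 0, "jaw": -1}, {"tx": 0, "ty": -1, "tz": 0, "rx": 0, "ry": 0, "rz": 0, "jaw": -1}, {"tx": 0, "ty": -1, "tz": 0, "rx": 0, "ry": 0, "rz": 0, "jaw": -1}, {"tx": 0, "ty": -1, "tz": 0, "rx": 0, "ry": 0, "rz": 0, "jaw": -1}, {"tx": 0, "ty": -1, "tz": 0, "rx": 0, "ry": 0, "rz": 0, "jaw": -1}, {"tx": 0, "ty": -1, "tz": 0, "rx": 0, "ry": 0, "rz": 0, "jaw": -1}, {"tx": 0, "ty": -1, "tz": 0, "rx": 0, "ry": 0, "rz": 0, "jaw": -1}, {"tx": 0, "ty": -1, "tz": 0, "rx": 0, "ry": 0, "rz": 0, "jaw": -1}, {"tx": 0, "ty": -1, "tz": 0, "rx": 0, "ry": 0, "rz": 0, "jaw": -1}]}}

```text
time_s: 15.5
ee_pos: [0.4634, -0.0735, 0.2266]
eef_rot: [[1.0, 0.001, -0.003], [0.001, -1.0, 0.001], [-0.003, -0.001, -1.0]]
contact_force: [0.7, 1.6, 0.1]
grip_width: 0.0851
grip_force: 0.0
```

Call:
{"fn": "apply_moves", "kwargs": {"series": [{"tx": 0, "ty": -1, "tz": 0, "rx": 0, "ry": 0, "rz": 0, "jaw": -1}, {"tx": 0, "ty": -1, "tz": 0, "rx": 0, "ry": 0, "rz": 0, "jaw": -1}, {"tx": 0, "ty": -1, "tz": 0, "rx": 0, "ry": 0, "rz": 0, "jaw": -1}, {"tx": 0, "ty": -1, "tz": 0, "rx": 0, "ry": 0, "rz": 0, "jaw": -1}, {"tx": 0, "ty": -1, "tz": 0, "rx": 0, "ry": 0, "rz": 0, "jaw": -1}, {"tx": 0, "ty": -1, "tz": 0, "rx": 0, "ry": 0, "rz": 0, "jaw": -1}, {"tx": 0, "ty": -1, "tz": 0, "rx": 0, "ry": 0, "rz": 0, "jaw": -1}, {"tx": 0, "ty": -1, "tz": 0, "rx": 0, "ry": 0, "rz": 0, "jaw": -1}, {"tx": 0, "ty": -1, "tz": 0, "rx": 0, "ry": 0, "rz": 0, "jaw": -1}, {"tx": 0, "ty": -1, "tz": 0, "rx": 0, "ry": 0, "rz": 0, "jaw": -1}]}}

```text
time_s: 16.33
ee_pos: [0.4631, 0.1755, 0.2266]
eef_rot: [[1.0, 0.001, -0.003], [0.001, -1.0, -0.001], [-0.003, 0.001, -1.0]]
contact_force: [1.3, 0.1, 0.3]
grip_width: 0.0857
grip_force: 0.0
```

Call:
{"fn": "apply_moves", "kwargs": {"series": [{"tx": 0.12, "ty": -1, "tz": 0, "rx": 0, "ry": 0, "rz": 0, "jaw": -1}, {"tx": 0, "ty": -1, "tz": 0, "rx": 0, "ry": 0, "rz": 0, "jaw": -1}, {"tx": 0, "ty": -1, "tz": 0, "rx": 0, "ry": 0, "rz": 0, "jaw": -1}, {"tx": 0, "ty": -1, "tz": 0, "rx": 0, "ry": 0, "rz": 0, "jaw": -1}, {"tx": 0, "ty": -0.76, "tz": 0, "rx": 0, "ry": 0, "rz": 0, "jaw": -1}, {"tx": 0, "ty": 0, "tz": 0.5, "rx": 0, "ry": 0, "rz": 0, "jaw": -1}, {"tx": 0, "ty": 0, "tz": 0.5, "rx": 0, "ry": 0, "rz": 0, "jaw": -1}, {"tx": 0, "ty": 0, "tz": 0.5, "rx": 0, "ry": 0, "rz": 0, "jaw": -1}, {"tx": 0, "ty": 0, "tz": 0, "rx": 0, "ry": 0, "rz": 0, "jaw": -1}, {"tx": 0, "ty": 0, "tz": 0, "rx": 0, "ry": 0, "rz": 0, "jaw": -1}]}}

```text
time_s: 17.17
ee_pos: [0.4665, 0.2928, 0.189]
eef_rot: [[1.0, 0.001, -0.003], [0.001, -1.0, -0.002], [-0.003, 0.002, -1.0]]
contact_force: [-0.0, 0.2, 0.7]
grip_width: 0.0853
grip_force: 0.0
```

Call:
{"fn": "apply_moves", "kwargs": {"series": [{"tx": 0.03, "ty": 0, "tz": 0.6, "rx": 0, "ry": 0, "rz": 0, "jaw": -1}, {"tx": 0, "ty": 0, "tz": 0.6, "rx": 0, "ry": 0, "rz": 0, "jaw": -1}, {"tx": 0, "ty": 0, "tz": 0.6, "rx": 0, "ry": 0, "rz": 0, "jaw": -1}, {"tx": 0, "ty": 0, "tz": 0.6, "rx": 0, "ry": 0, "rz": 0, "jaw": -1}, {"tx": 0, "ty": 0, "tz": 0.6, "rx": 0, "ry": 0, "rz": 0, "jaw": -1}, {"tx": 0, "ty": 0, "tz": 0.6, "rx": 0, "ry": 0, "rz": 0, "jaw": -1}, {"tx": 0, "ty": 0, "tz": 0.5, "rx": 0, "ry": 0, "rz": 0, "jaw": -1}, {"tx": 0, "ty": 0, "tz": 0.2, "rx": 0, "ry": 0, "rz": 0, "jaw": -1}, {"tx": 0, "ty": 0, "tz": 0, "rx": 0, "ry": 0, "rz": 0, "jaw": -1}, {"tx": 0, "ty": 0, "tz": 0, "rx": 0, "ry": 0, "rz": 0, "jaw": -1}]}}

```text
time_s: 18.0
ee_pos: [0.4693, 0.2934, 0.0831]
eef_rot: [[1.0, -0.0, 0.0], [-0.0, -1.0, 0.0], [0.0, -0.0, -1.0]]
contact_force: [0.5, -0.2, 0.0]
grip_width: 0.0856
grip_force: 0.0
```

```bash
python3 look.py 5 "dict(side=(330,340),top=(165,283))"
```

```text
18.1
```

View pics/c5.png

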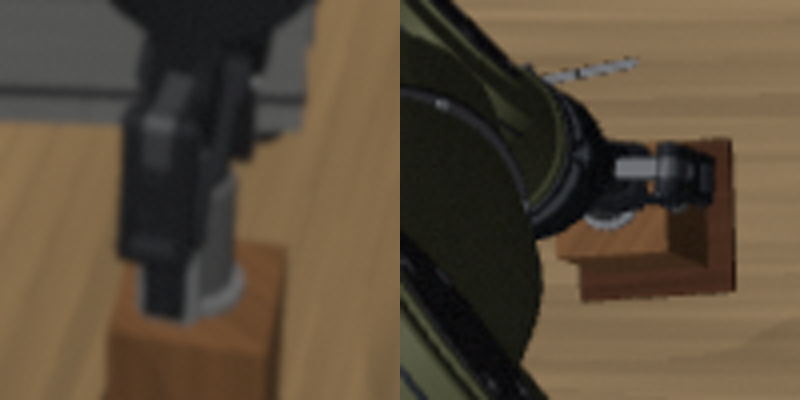

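The open fingers straddle the handle: the near finger is at about (322,345) and the handle at (331,330) in the side view. After allowing for perspective, that is about 2 mm off in x. I'll correct that, then grip.

Call:
{"fn": "apply_moves", "kwargs": {"series": [{"tx": -0.08, "ty": 0, "tz": 0, "rx": 0, "ry": 0, "rz": 0, "jaw": -1}, {"tx": 0, "ty": 0, "tz": 0, "rx": 0, "ry": 0, "rz": 0, "jaw": 0}, {"tx": 0, "ty": 0, "tz": 0, "rx": 0, "ry": 0, "rz": 0, "jaw": 0.2}, {"tx": 0, "ty": 0, "tz": 0, "rx": 0, "ry": 0, "rz": 0, "jaw": 0.35}, {"tx": 0, "ty": 0, "tz": 0, "rx": 0, "ry": 0, "rz": 0, "jaw": 0.5}, {"tx": 0, "ty": 0, "tz": 0, "rx": 0, "ry": 0, "rz": 0, "jaw": 1}, {"tx": 0, "ty": 0, "tz": 0, "rx": 0, "ry": 0, "rz": 0, "jaw": 1}, {"tx": 0, "ty": 0, "tz": 0, "rx": 0, "ry": 0, "rz": 0, "jaw": 1}, {"tx": 0, "ty": 0, "tz": 0, "rx": 0, "ry": 0, "rz": 0, "jaw": 1}, {"tx": 0, "ty": 0, "tz": 0, "rx": 0, "ry": 0, "rz": 0, "jaw": 1}], "squeeze": 60}}

```text
time_s: 18.93
ee_pos: [0.4673, 0.2931, 0.0827]
eef_rot: [[1.0, -0.0, 0.0], [-0.0, -1.0, -0.0], [0.0, 0.0, -1.0]]
contact_force: [-0.5, -0.0, 4.7]
grip_width: 0.0249
grip_force: 58.7
```

Call:
{"fn": "apply_moves", "kwargs": {"series": [{"tx": 0, "ty": 0, "tz": -0.2, "rx": 0, "ry": 0, "rz": 0, "jaw": 1}, {"tx": 0, "ty": 0, "tz": -0.5, "rx": 0, "ry": 0, "rz": 0, "jaw": 1}, {"tx": 0, "ty": 0, "tz": -0.9, "rx": 0, "ry": 0, "rz": 0, "jaw": 1}, {"tx": 0, "ty": 0, "tz": -1, "rx": 0, "ry": 0, "rz": 0, "jaw": 1}, {"tx": 0, "ty": 0, "tz": -1, "rx": 0, "ry": 0, "rz": 0, "jaw": 1}, {"tx": 0, "ty": 0, "tz": -1, "rx": 0, "ry": 0, "rz": 0, "jaw": 1}, {"tx": 0, "ty": 0, "tz": -1, "rx": 0, "ry": 0, "rz": 0, "jaw": 1}, {"tx": 0, "ty": 0, "tz": -1, "rx": 0, "ry": 0, "rz": 0, "jaw": 1}, {"tx": 0, "ty": 0, "tz": -0.8, "rx": 0, "ry": 0, "rz": 0, "jaw": 1}, {"tx": 0, "ty": 0, "tz": -0.4, "rx": 0, "ry": 0, "rz": 0, "jaw": 1}]}}

```text
time_s: 19.77
ee_pos: [0.468, 0.2939, 0.2803]
eef_rot: [[1.0, -0.0, 0.003], [-0.0, -1.0, 0.002], [0.003, -0.002, -1.0]]
contact_force: [0.2, 0.0, -2.1]
grip_width: 0.0246
grip_force: 58.9
```

Call:
{"fn": "apply_moves", "kwargs": {"series": [{"tx": 0.1, "ty": 0.4, "tz": 0, "rx": 0, "ry": 0, "rz": 0, "jaw": 1}, {"tx": 0.2, "ty": 0.7, "tz": 0, "rx": 0, "ry": 0, "rz": 0, "jaw": 1}, {"tx": 0.25, "ty": 0.9, "tz": 0, "rx": 0, "ry": 0, "rz": 0, "jaw": 1}, {"tx": 0.25, "ty": 0.9, "tz": 0, "rx": 0, "ry": 0, "rz": 0, "jaw": 1}, {"tx": 0.25, "ty": 0.9, "tz": 0, "rx": 0, "ry": 0, "rz": 0, "jaw": 1}, {"tx": 0.25, "ty": 0.9, "tz": 0, "rx": 0, "ry": 0, "rz": 0, "jaw": 1}, {"tx": 0.25, "ty": 0.9, "tz": 0, "rx": 0, "ry": 0, "rz": 0, "jaw": 1}, {"tx": 0.25, "ty": 0.9, "tz": 0, "rx": 0, "ry": 0, "rz": 0, "jaw": 1}, {"tx": 0.25, "ty": 0.9, "tz": 0, "rx": 0, "ry": 0, "rz": 0, "jaw": 1}, {"tx": 0.25, "ty": 0.9, "tz": 0, "rx": 0, "ry": 0, "rz": 0, "jaw": 1}]}}

```text
time_s: 20.6
ee_pos: [0.5237, 0.0832, 0.2762]
eef_rot: [[1.0, -0.001, -0.003], [-0.001, -1.0, -0.001], [-0.003, 0.001, -1.0]]
contact_force: [0.0, -0.7, -1.4]
grip_width: 0.0248
grip_force: 58.9
```

Call:
{"fn": "apply_moves", "kwargs": {"series": [{"tx": 0.2, "ty": 0.8, "tz": 0, "rx": 0, "ry": 0, "rz": 0, "jaw": 1}, {"tx": 0.13, "ty": 0.7, "tz": 0, "rx": 0, "ry": 0, "rz": 0, "jaw": 1}, {"tx": 0.1, "ty": 0.5, "tz": 0, "rx": 0, "ry": 0, "rz": 0, "jaw": 1}, {"tx": 0, "ty": 0.44, "tz": 0, "rx": 0, "ry": 0, "rz": 0, "jaw": 1}, {"tx": 0, "ty": 0, "tz": 0.3, "rx": 0, "ry": 0, "rz": 0, "jaw": 1}, {"tx": 0, "ty": 0, "tz": 0.3, "rx": 0, "ry": 0, "rz": 0, "jaw": 1}, {"tx": 0, "ty": 0, "tz": 0.3, "rx": 0, "ry": 0, "rz": 0, "jaw": 1}, {"tx": 0, "ty": 0, "tz": 0.1, "rx": 0, "ry": 0, "rz": 0, "jaw": 1}, {"tx": 0, "ty": 0, "tz": 0, "rx": 0, "ry": 0, "rz": 0, "jaw": 1}, {"tx": 0, "ty": 0, "tz": 0, "rx": 0, "ry": 0, "rz": 0, "jaw": 1}]}}

```text
time_s: 21.43
ee_pos: [0.5352, 0.0255, 0.2523]
eef_rot: [[1.0, 0.001, -0.001], [0.001, -1.0, 0.0], [-0.001, -0.0, -1.0]]
contact_force: [0.1, 0.9, -0.8]
grip_width: 0.0249
grip_force: 59.0
```

```bash
python3 look.py 6 "dict(side=(330,220),top=(291,246))"; python3 -c "
from h import *
print(robot.state()['ee_pos'],robot.state()['eef_rot'])"
```

```text
21.5333
[0.53564443 0.02514374 0.25276108] [[ 9.99999583e-01  6.35977651e-04  6.55920118e-04]
 [ 6.35876820e-04 -9.99999786e-01  1.53920919e-04]
 [ 6.56017867e-04 -1.53503770e-04 -9.99999773e-01]]
```

View pics/c6.png

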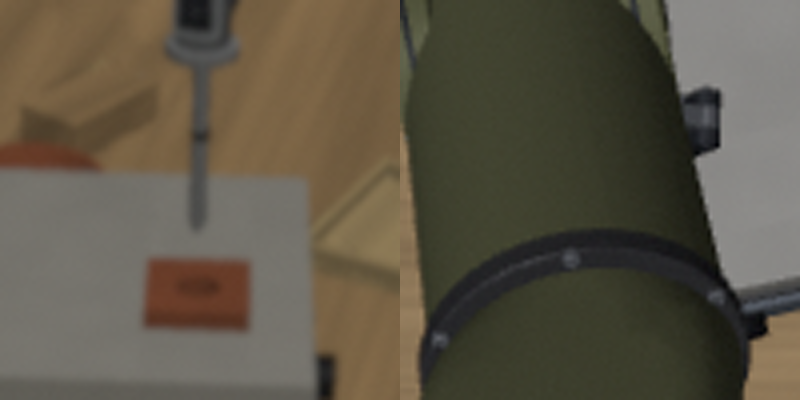

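In the side view the probe hangs upright, with its band at (330,203) and tip at (329,227). The port is at (329,242). The arm hides the port from the top camera, so I'll measure the rod against the port in the side view, with rays and depth.

```bash
cat > rel.py <<'E'
from h import *
import sys
t=sys.argv[1]; v0,v1=int(sys.argv[2]),int(sys.argv[3])   # rod rows
np.set_printoptions(precision=4,suppress=True,linewidth=160)
bgr=cv2.imread(f"pics/side{t}_full.png").astype(float); I=cv2.cvtColor(bgr.astype(np.uint8),cv2.COLOR_BGR2HSV).astype(float); d=np.load(f"side{t}.npy")
C=cloud("side",d); tipz=float(sys.argv[4])
g=bgr.mean(2); ax=[]
for v in range(v0,v1):
    r=g[v,316:344]; bg=np.interp(np.arange(28),[4,23],[np.median(r[:9]),np.median(r[19:])]); w=np.clip(bg-r-6,0,None); w[:8]=0;w[20:]=0
    ax.append((v,(w*np.arange(316,344)).sum()/w.sum(),w.max()))
ax=np.array(ax); f=np.polyfit(ax[:,0],ax[:,1],1); print("axis u=",f,"rms",np.std(ax[:,1]-np.polyval(f,ax[:,0])))
print("profile",[(v,int(g[v,int(round(np.polyval(f,v)))])) for v in range(v0-12,v1+8)])
rd=[]
for v in range(v0,v1):
    u=int(round(np.polyval(f,v))); q=C[v,u]; rd.append(q)
rd=np.array(rd); print("rod depth pts median x,y",np.median(rd,0)[:2],"n",len(rd),"sd",rd.std(0),"line",np.polyfit(rd[:,2],rd[:,1],1))
E
python3 rel.py 6 188 226 .188; python3 - <<'E'
from h import *
np.set_printoptions(precision=4,suppress=True)
# port mouth in side view from clear images: mean of frames 2,4,6
V=sum(cv2.imread(f"pics/side{t}_full.png").astype(float).mean(2) for t in(4,6))/2
b=V[236:249,318:341]; ref=np.median(V[245:247,318:341]); w=np.clip(ref-7-b,0,None); w[9:]=0
vv,uu=np.mgrid[236:249,318:341]; c=[(w*uu).sum()/w.sum(),(w*vv).sum()/w.sum()]
print(b.astype(int)); print("hole c",c,"ray",ray("side",[c],.155))
C=[cloud("side",np.load(f"side{t}.npy")) for t in(4,6)]
for v in range(236,252): print(v,np.mean([c[v,318:324].mean(0) for c in C],0),np.mean([c[v,336:341].mean(0) for c in C],0))
E
```

```text
axis u= [ -0.0296 335.4595] rms 0.18282558430434692
profile [(176, 27), (177, 46), (178, 65), (179, 72), (180, 68), (181, 62), (182, 70), (183, 81), (184, 84), (185, 80), (186, 77), (187, 75), (188, 75), (189, 75), (190, 75), (191, 75), (192, 75), (193, 75), (194, 76), (195, 76), (196, 76), (197, 76), (198, 76), (199, 77), (200, 75), (201, 74), (202, 65), (203, 53), (204, 48), (205, 60), (206, 70), (207, 74), (208, 76), (209, 74), (210, 74), (211, 75), (212, 75), (213, 75), (214, 76), (215, 76), (216, 75), (217, 76), (218, 76), (219, 77), (220, 75), (221, 76), (222, 75), (223, 76), (224, 76), (225, 77), (226, 81), (227, 92), (228, 103), (229, 110), (230, 113), (231, 112), (232, 112), (233, 108)]
rod depth pts median x,y [0.535  0.0287] n 38 sd [0.0006 0.0014 0.0223] line [-0.0142  0.0321]
[[70 68 68 67 67 68 69 70 70 70 69 69 70 69 71 72 72 71 71 71 71 72 73]
 [68 67 67 67 67 67 67 67 67 66 66 67 67 68 67 67 67 67 67 67 67 67 68]
 [68 67 68 68 68 67 67 65 64 65 64 64 64 64 64 66 66 67 67 66 67 66 67]
 [69 67 67 67 67 66 64 62 61 60 60 59 59 58 59 62 64 66 66 66 66 67 67]
 [69 68 67 6
[... 836 characters left out ...]

238 [0.5532 0.0185 0.155 ] [0.5212 0.0083 0.1544]
239 [0.5526 0.021  0.1543] [0.5203 0.012  0.1544]
240 [0.5524 0.0213 0.1523] [0.5196 0.0151 0.1541]
241 [0.5509 0.0275 0.1538] [0.5187 0.0188 0.1541]
242 [0.55   0.0307 0.1536] [0.5182 0.0211 0.1533]
243 [0.5489 0.035  0.1541] [0.5172 0.0252 0.1537]
244 [0.5482 0.0378 0.1536] [0.516  0.0309 0.155 ]
245 [0.547  0.0425 0.1544] [0.5153 0.034  0.1547]
246 [0.5462 0.0457 0.1542] [0.5148 0.036  0.1538]
247 [0.5451 0.0498 0.1546] [0.5139 0.0399 0.154 ]
248 [0.5452 0.0494 0.1521] [0.5134 0.0416 0.1529]
249 [0.5451 0.0498 0.1502] [0.5132 0.0426 0.1514]
250 [0.5452 0.049  0.1475] [0.5132 0.0421 0.1489]
251 [0.545  0.0496 0.1457] [0.5131 0.0422 0.1467]
```

```bash
python3 - <<'E'
from h import *
np.set_printoptions(precision=4,suppress=True)
def proj(n,P):
    K,T=CM[n]["K"],np.linalg.inv(CM[n]["T"]); c=T[:3,:3]@P+T[:3,3]; q=np.asarray(K)@c; return q[:2]/q[2]
print("port",ray("side",[[329.1,241.2]],.155))
tz=.2527-.0647
for v,z in((203.8,tz+.05),(227.8,tz)): print(ray("side",[[335.46-.0296*v,v]],z))
for z in(.16,.188,.238): print(proj("side",np.array([.5355,.0255,z])))
E
```

```text
port [[0.5345 0.0256 0.155 ]]
[[0.5342 0.0326 0.238 ]]
[[0.5344 0.0325 0.188 ]]
[328.6748 238.837 ]
[329.0266 225.9433]
[329.6802 201.992 ]
```

```bash
python3 - <<'E'
from h import *
np.set_printoptions(precision=4,suppress=True)
C=cloud("side",np.load("side6.npy"))
for v in range(186,232,3): print(v,C[v:v+3,328:331].reshape(9,3)[:, :].tolist()[4],np.median(C[v:v+3,329:331].reshape(-1,3),0))
E
```

```text
186 [0.5366660115401194, 0.02909500935241216, 0.26952178164862295] [0.5348 0.0297 0.2694]
189 [0.5360679009953471, 0.031046747508640338, 0.2645910962417438] [0.5356 0.0295 0.2637]
192 [0.5362486394076061, 0.0296459354637979, 0.2579706084729828] [0.5356 0.0285 0.2576]
195 [0.5364034756520171, 0.02835081022845698, 0.25134822841957566] [0.5356 0.028  0.2511]
198 [0.5363776492956149, 0.027828455642535666, 0.24506891255799484] [0.5354 0.0279 0.2452]
201 [0.5364573652574546, 0.02684625838543686, 0.23850524496481995] [0.5354 0.0278 0.2391]
204 [0.5358779266553994, 0.02870327291179764, 0.233390542396961] [0.5351 0.0285 0.2332]
207 [0.5356033475251831, 0.029242375643695806, 0.22755794910093657] [0.5349 0.0289 0.2279]
210 [0.535684844735725, 0.02823927544022886, 0.22085805886668908] [0.5345 0.0284 0.2205]
213 [0.5354177589797537, 0.028738254438410493, 0.21493052093758308] [0.5345 0.0283 0.2148]
216 [0.5348184183893485, 0.030671963675260816, 0.20976926379994154] [0.5342 0.0287 0.2092]
219 [0.5352322841843263, 0.028215538030447407, 0.2021217871872839] [0.5346 0.0279 0.2021]
222 [0.5347340250700621, 0.029705175798240835, 0.19665155140230073] [0.5339 0.0289 0.196 ]
225 [0.5349027081326214, 0.02829943892818576, 0.18948903930026506] [0.5349 0.0268 0.1888]
228 [0.5503782877216354, -0.03956954791496892, 0.14336820810514772] [ 0.5498 -0.0393  0.1435]
231 [0.5475739843341721, -0.02812234878344022, 0.14321329582481812] [ 0.5461 -0.0273  0.1439]
```

Call:
{"fn": "apply_moves", "kwargs": {"series": [{"tx": 0, "ty": 0.04, "tz": 0.1, "rx": 0, "ry": 0, "rz": 0, "jaw": 1}, {"tx": 0, "ty": 0, "tz": 0.2, "rx": 0, "ry": 0, "rz": 0, "jaw": 1}, {"tx": 0, "ty": 0, "tz": 0.2, "rx": 0, "ry": 0, "rz": 0, "jaw": 1}, {"tx": 0, "ty": 0, "tz": 0.2, "rx": 0, "ry": 0, "rz": 0, "jaw": 1}, {"tx": 0, "ty": 0, "tz": 0.2, "rx": 0, "ry": 0, "rz": 0, "jaw": 1}, {"tx": 0, "ty": 0, "tz": 0.1, "rx": 0, "ry": 0, "rz": 0, "jaw": 1}, {"tx": 0, "ty": 0, "tz": 0, "rx": 0, "ry": 0, "rz": 0, "jaw": 1}, {"tx": 0, "ty": 0, "tz": 0, "rx": 0, "ry": 0, "rz": 0, "jaw": 1}, {"tx": 0, "ty": 0, "tz": 0, "rx": 0, "ry": 0, "rz": 0, "jaw": 1}, {"tx": 0, "ty": 0, "tz": 0, "rx": 0, "ry": 0, "rz": 0, "jaw": 1}]}}

```text
time_s: 22.37
ee_pos: [0.5356, 0.0237, 0.2278]
eef_rot: [[1.0, -0.0, 0.001], [-0.0, -1.0, 0.0], [0.001, -0.0, -1.0]]
contact_force: [0.5, 0.8, -0.9]
grip_width: 0.0247
grip_force: 59.0
```

```bash
python3 look.py 7 "dict(side=(330,225),top=(291,246))"; python3 rel.py 7 200 235 .16; python3 -c "
from workcell import robot
print(robot.state()['ee_pos'])"
```

```text
22.4667
axis u= [ -0.0302 335.5805] rms 0.145348134822025
profile [(188, 24), (189, 39), (190, 58), (191, 70), (192, 69), (193, 63), (194, 70), (195, 81), (196, 84), (197, 80), (198, 78), (199, 77), (200, 77), (201, 76), (202, 74), (203, 74), (204, 73), (205, 73), (206, 74), (207, 73), (208, 74), (209, 74), (210, 74), (211, 75), (212, 73), (213, 70), (214, 58), (215, 45), (216, 51), (217, 65), (218, 74), (219, 76), (220, 76), (221, 76), (222, 76), (223, 78), (224, 77), (225, 77), (226, 76), (227, 77), (228, 76), (229, 77), (230, 76), (231, 77), (232, 77), (233, 77), (234, 77), (235, 74), (236, 73), (237, 69), (238, 66), (239, 61), (240, 58), (241, 55), (242, 56)]
rod depth pts median x,y [0.5355 0.0274] n 35 sd [0.0005 0.0017 0.0212] line [0.0102 0.0252]
[0.53554032 0.02361516 0.22777528]
```

View pics/c7.png

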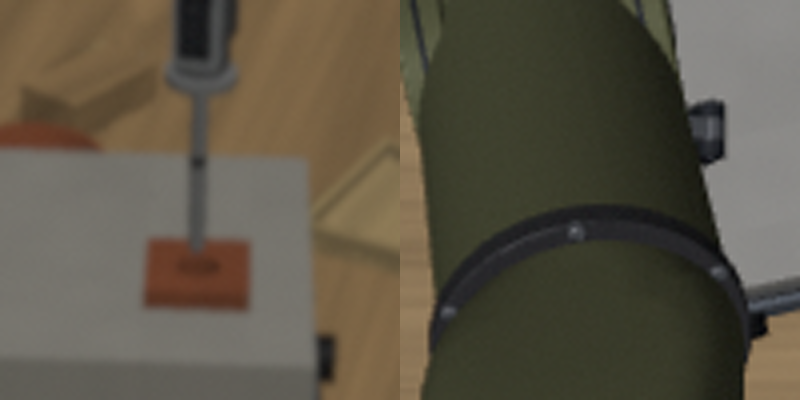

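Band at (329,215), and the tip is just above the port's centre at (329,241). The rod is about 0.6 px to the +x side, so I'll shift it 1 mm in −x and start inserting.

Call:
{"fn": "apply_moves", "kwargs": {"series": [{"tx": -0.04, "ty": 0, "tz": 0, "rx": 0, "ry": 0, "rz": 0, "jaw": 1}, {"tx": 0, "ty": 0, "tz": 0.1, "rx": 0, "ry": 0, "rz": 0, "jaw": 1}, {"tx": 0, "ty": 0, "tz": 0.15, "rx": 0, "ry": 0, "rz": 0, "jaw": 1}, {"tx": 0, "ty": 0, "tz": 0.15, "rx": 0, "ry": 0, "rz": 0, "jaw": 1}, {"tx": 0, "ty": 0, "tz": 0.15, "rx": 0, "ry": 0, "rz": 0, "jaw": 1}, {"tx": 0, "ty": 0, "tz": 0.1, "rx": 0, "ry": 0, "rz": 0, "jaw": 1}, {"tx": 0, "ty": 0, "tz": 0, "rx": 0, "ry": 0, "rz": 0, "jaw": 1}, {"tx": 0, "ty": 0, "tz": 0, "rx": 0, "ry": 0, "rz": 0, "jaw": 1}, {"tx": 0, "ty": 0, "tz": 0, "rx": 0, "ry": 0, "rz": 0, "jaw": 1}, {"tx": 0, "ty": 0, "tz": 0, "rx": 0, "ry": 0, "rz": 0, "jaw": 1}]}}

```text
time_s: 23.3
ee_pos: [0.5345, 0.0236, 0.2114]
eef_rot: [[1.0, -0.0, 0.0], [-0.0, -1.0, -0.0], [0.0, 0.0, -1.0]]
contact_force: [-0.8, 0.1, -1.1]
grip_width: 0.0248
grip_force: 59.0
```

```bash
python3 look.py 8 "dict(side=(330,225),top=(291,246))"; python3 rel.py 8 205 236 .145; python3 -c "
import cv2
g=cv2.imread('pics/side8_full.png').mean(2).astype(int)
print(g[234:250,317:342])
from workcell import robot
print(robot.state()['ee_pos'],robot.state()['contact_force'])"
```

```text
23.4
axis u= [ -0.013  332.2681] rms 0.3554393230847224
profile [(193, 28), (194, 27), (195, 24), (196, 24), (197, 33), (198, 51), (199, 66), (200, 69), (201, 66), (202, 68), (203, 81), (204, 87), (205, 84), (206, 79), (207, 75), (208, 75), (209, 74), (210, 75), (211, 74), (212, 75), (213, 74), (214, 75), (215, 76), (216, 76), (217, 77), (218, 77), (219, 76), (220, 74), (221, 68), (222, 56), (223, 48), (224, 57), (225, 69), (226, 74), (227, 75), (228, 76), (229, 75), (230, 76), (231, 76), (232, 76), (233, 76), (234, 75), (235, 75), (236, 74), (237, 75), (238, 75), (239, 75), (240, 74), (241, 74), (242, 74), (243, 73)]
rod depth pts median x,y [0.5352 0.0272] n 31 sd [0.0359 0.1558 0.09  ] line [ 1.6941 -0.3133]
[[ 99  95  94  94  93  93  95  96  96  91  83  77  75  76  81  92  98  99
   99  99  99 100 100 102 104]
 [ 90  79  78  77  77  77  77  80  79  78  74  73  75  75  75  79  83  84
   84  85  85  84  85  87  91]
 [ 82  71  68  69  69  68  68  70  70  70  69  71  74  75  72  72  72  72
   73  72  72  71  72  74  79]
 [ 80  69  68  68  68  67  67  68  67  66  66  70  75  75  72  6
[... 674 characters left out ...]
74  71  70  70  69  70  68  67  67  67  67  70  71  71  66  65  65  67
   68  68  68  68  68  68  76]
 [ 73  70  72  70  71  69  69  69  69  69  68  70  70  69  68  68  67  68
   67  67  66  68  68  68  75]
 [ 71  69  68  69  69  68  68  69  68  69  69  68  68  67  67  67  67  67
   66  67  67  67  68  68  75]
 [ 67  66  65  65  65  64  64  65  67  67  66  66  65  64  64  65  66  65
   65  65  65  65  65  66  74]
 [ 62  59  60  60  60  61  61  61  63  62  62  62  61  60  60  60  60  61
   60  61  62  62  61  63  73]
 [ 60  58  57  57  57  57  57  58  59  58  57  58  57  56  55  57  57  56
   56  56  56  56  57  61  71]]
[0.53453118 0.02363634 0.21147831] [ 0.07787075 -0.26741594 -0.27721241]
```

Call:
{"fn": "apply_moves", "kwargs": {"series": [{"tx": 0, "ty": 0, "tz": 0.1, "rx": 0, "ry": 0, "rz": 0, "jaw": 1}, {"tx": 0, "ty": 0, "tz": 0.2, "rx": 0, "ry": 0, "rz": 0, "jaw": 1}, {"tx": 0, "ty": 0, "tz": 0.25, "rx": 0, "ry": 0, "rz": 0, "jaw": 1}, {"tx": 0, "ty": 0, "tz": 0.25, "rx": 0, "ry": 0, "rz": 0, "jaw": 1}, {"tx": 0, "ty": 0, "tz": 0.25, "rx": 0, "ry": 0, "rz": 0, "jaw": 1}, {"tx": 0, "ty": 0, "tz": 0.25, "rx": 0, "ry": 0, "rz": 0, "jaw": 1}, {"tx": 0, "ty": 0, "tz": 0.2, "rx": 0, "ry": 0, "rz": 0, "jaw": 1}, {"tx": 0, "ty": 0, "tz": 0.1, "rx": 0, "ry": 0, "rz": 0, "jaw": 1}, {"tx": 0, "ty": 0, "tz": 0, "rx": 0, "ry": 0, "rz": 0, "jaw": 1}, {"tx": 0, "ty": 0, "tz": 0, "rx": 0, "ry": 0, "rz": 0, "jaw": 1}]}}

```text
time_s: 24.23
ee_pos: [0.5344, 0.0236, 0.1712]
eef_rot: [[1.0, -0.0, -0.0], [-0.0, -1.0, -0.0], [-0.0, 0.0, -1.0]]
contact_force: [0.5, 0.3, -1.2]
grip_width: 0.0246
grip_force: 59.0
```

```bash
python3 look.py 9 "dict(side=(330,230),top=(445,288))"; python3 rel.py 9 225 236 .105; python3 -c "
import cv2,numpy as np
from h import *
g=cv2.imread('pics/side9_full.png').mean(2).astype(int)
print(g[228:250,317:342])
C=cloud('side',np.load('side9.npy'));q=C[225:240,328:331].reshape(-1,3);q=q[abs(q[:,1]-.027)<.01];print(np.median(q,0),len(q))
s=robot.state();print(s['ee_pos'],s['contact_force'])"
```

```text
24.3333
axis u= [ -0.1177 356.2344] rms 0.2510413780240037
profile [(213, 35), (214, 34), (215, 36), (216, 38), (217, 41), (218, 54), (219, 65), (220, 68), (221, 67), (222, 73), (223, 83), (224, 85), (225, 79), (226, 76), (227, 78), (228, 75), (229, 76), (230, 76), (231, 76), (232, 76), (233, 75), (234, 75), (235, 75), (236, 70), (237, 71), (238, 69), (239, 66), (240, 61), (241, 50), (242, 46), (243, 58)]
rod depth pts median x,y [0.5347 0.0278] n 11 sd [0.0016 0.0046 0.0087] line [ 0.4038 -0.044 ]
[[114 115 114 114 113 113 112 112 112 109 100  83  75  78  87 102 110 113
  114 114 115 115 115 115 115]
 [113 114 115 114 113 113 112 113 112 110 100  83  76  80  90 105 112 114
  115 114 115 114 114 115 115]
 [115 115 115 115 113 113 112 113 112 110  99  82  76  79  90 105 113 114
  114 115 115 114 114 115 115]
 [114 116 116 114 114 113 114 113 112 108  96  80  76  79  91 106 114 115
  114 115 114 115 114 115 114]
 [114 115 115 114 114 113 112 112 112 106  93  79  76  79  90 106 113 113
  114 114 114 113 114 114 114]
 [110 109 109 109 108 108 108 108 107 102  90  77  75  79  88 102 109 1
[... 1125 characters left out ...]
  65  67  68  67  65  64  66  67
   69  67  67  68  68  69  75]
 [ 74  71  70  70  71  71  70  69  69  68  69  69  69  69  67  67  68  67
   67  68  67  67  68  68  76]
 [ 72  69  69  69  69  69  69  68  69  69  70  69  68  67  68  67  67  67
   67  68  68  66  68  69  75]
 [ 67  65  65  66  65  65  66  66  66  67  66  65  65  65  65  65  65  65
   65  65  65  66  65  68  75]
 [ 62  60  60  60  61  60  61  62  62  62  63  61  61  60  62  60  60  60
   61  61  62  60  62  62  74]
 [ 60  57  58  57  58  57  58  58  58  57  58  57  56  57  55  56  56  56
   56  56  57  57  57  61  71]]
[0.53490341 0.02703689 0.17440037] 40
[0.53466984 0.02363612 0.17158639] [ 0.17070351  0.11789392 -0.7902378 ]
```

View pics/c9.png

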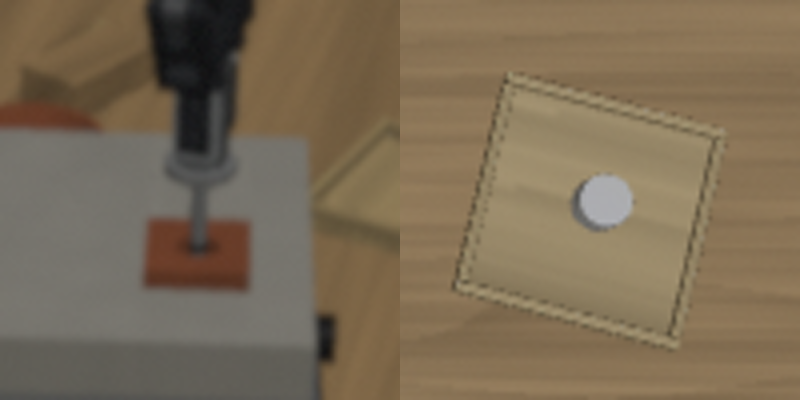

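The band is at (329,241.7), about 1.5 mm above the mouth. The rod is centred in the port, and the plug stands in the tray at (445,288) in the top view. One small lowering, then settle.

Call:
{"fn": "apply_moves", "kwargs": {"series": [{"tx": 0, "ty": 0, "tz": 0.03, "rx": 0, "ry": 0, "rz": 0, "jaw": 1}, {"tx": 0, "ty": 0, "tz": 0.03, "rx": 0, "ry": 0, "rz": 0, "jaw": 1}, {"tx": 0, "ty": 0, "tz": 0, "rx": 0, "ry": 0, "rz": 0, "jaw": 1}, {"tx": 0, "ty": 0, "tz": 0, "rx": 0, "ry": 0, "rz": 0, "jaw": 1}, {"tx": 0, "ty": 0, "tz": 0, "rx": 0, "ry": 0, "rz": 0, "jaw": 1}, {"tx": 0, "ty": 0, "tz": 0, "rx": 0, "ry": 0, "rz": 0, "jaw": 1}, {"tx": 0, "ty": 0, "tz": 0, "rx": 0, "ry": 0, "rz": 0, "jaw": 1}, {"tx": 0, "ty": 0, "tz": 0, "rx": 0, "ry": 0, "rz": 0, "jaw": 1}, {"tx": 0, "ty": 0, "tz": 0, "rx": 0, "ry": 0, "rz": 0, "jaw": 1}, {"tx": 0, "ty": 0, "tz": 0, "rx": 0, "ry": 0, "rz": 0, "jaw": 1}]}}

```text
time_s: 25.17
ee_pos: [0.5344, 0.0236, 0.1698]
eef_rot: [[1.0, -0.0, 0.0], [-0.0, -1.0, -0.0], [0.0, 0.0, -1.0]]
contact_force: [0.4, 0.2, -1.3]
grip_width: 0.025
grip_force: 59.0
```

```bash
python3 -c "
from workcell import robot
s=robot.state();print(s['ee_pos'],s['contact_force'],s['grip_force'],abs(s['joint_vel']).max())
print(robot.sign_off())"
```

```text
[0.53438175 0.02358413 0.16978948] [ 0.42239581  0.17944706 -1.28443675] 58.957178592681885 0.07605650984671687
the job is handed in; nothing more can be done
None
```

I handed the job in at about 25 s: the plug stands released in the tray and the probe is held still and centred in the port, its band at the mouth by my side-view measurement, but no verdict came back; the first grip missed because the fingers stand about 41 mm higher than the reported TCP, and the two decoy probes fell over on the bench.

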